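# Dot-punch a cuff blank in the marking nest

## Task

A brass cuff blank lies in the marking nest a little short of home: push it along the nest until it is fully against the end stop, by feel and without ramming it (under 25 N). Then take the spring-loaded dot punch from the tool block, set its point inside the scribed ring on the blue patch and, keeping the punch upright, press with a steady push of about 16 N for at least half a second, never over 25 N. Lift it straight up a few centimetres off the mark without dragging it sideways and stand it back in its hole in the tool block, fully down and let go, with the blank still home and the other tools and jewellery left where they were.

Things in the scene. Friction and masses are not known exactly. Their poses are not given: they have to be found in the camera images.
- nest: Marking nest, fixed: steel block on a wood foot, 80 (x) x 60 (y) x 30 mm high, origin at the centre of its underside. Rails along x, 27 mm apart, stand 7 mm above its flat top (the floor). A bridge over the blank at x = -32 to -20 mm, with brass top 26 mm above the floor, has a spring plunger that holds the blank down. Stop bar 12 mm high, face at x = +35 mm, thumbscrew behind to x = +66 mm.
- blank: Brass cuff blank, loose strip with half-round ends, 90 x 25 x 4 mm, 60 to 100 g, on the nest's floor. Origin at the centre of its underside, x along its length to the stop, z up. The plunger makes it drag, 3 to 9 N along x. It starts 8 to 22 mm short; fully home its origin is at x = -10 mm in the nest's frame. Its -x end juts out of the nest's open -x end (15 mm when home), free beneath.
- blank_centre (a point): Centre of the blank, half-way up its thickness (2 mm below its top face).
- blank_mark (a point): Centre of the scribed ring, 7 mm in diameter, with a scribed cross through it, on the blue painted patch of the blank's top face, 18 mm from the blank's centre towards the stop. On the top face of the blank; z up.
- punch: Spring-loaded dot punch, round, 127 to 147 mm long, 0.13 to 0.21 kg, standing in one hole of the tool block. Origin on its axis at the underside of its dark knurled sleeve, z up to its brass cap. Sleeve 18 mm diameter, 52 mm long, resting on the block's top; cap top 67 mm above the origin. Below the sleeve a bright barrel, 12 mm diameter, tapers from 45 mm down to the nose at 55 mm.
- punch_grip (a point): On the axis of the punch, half-way up its knurled sleeve, 26 mm above the underside of the sleeve: where to grip it. z up along the axis.
- punch_nose (a point): Lower end of the punch's nose (7.6 mm diameter), on its axis, 55 mm below the underside of the sleeve; z up. A steel point, 4 mm diameter, stands 5 to 25 mm further out: it gets shorter with every re-grinding, so how far is not known - feel for it. Pressed, the point backs into the nose on a spring that gives at 7 N and takes 3 N more per mm; after 5 mm (22 N) it is solid.
- punch_shoulder (a point): On the axis of the punch at the underside of its sleeve (the punch's origin), which rests on the tool block's top.
- tool_block: Light wooden tool block, fixed, 60 (x) x 165 (y) x 90 mm high, origin at the centre of its underside. Three upright holes, 14.5 mm in diameter and 87 mm deep, in a row along its y, 52 mm apart. One holds the punch, the other two the scriber and the burnisher, in any order.
- tool_block_hole0 (a point): Centre of the mouth of the hole at y = -52 mm of the tool block, on its top face.
- tool_block_hole1 (a point): Centre of the mouth of the middle hole of the tool block, on its top face.
- tool_block_hole2 (a point): Centre of the mouth of the hole at y = +52 mm of the tool block, on its top face.
- scriber_centre (a point): Scriber with a blue plastic handle, 19 mm in diameter, standing 52 mm above the tool block in another hole; this point is 26 mm above the block's top. Leave it alone.
- burnisher_centre (a point): Burnisher with a dark turned wooden handle, up to 24 mm in diameter, standing 60 mm above the tool block in another hole; this point is 26 mm above the block's top. Leave it alone.
- bowl: Wooden bowl of brass rings, 130 mm in diameter, 45 mm high, origin at the centre of its underside. Leave it alone.
- pliers: Pliers with yellow grips, lying flat, 155 mm long and 10 mm high, origin under the joint, jaws to +x. Leave them alone.
- blank_stack: Fanned stack of three finished brass blanks, 90 x 40 x 12 mm, origin at the centre of its underside. Leave it alone.
- ring_a: Loose brass ring, 23 mm in diameter, 11 mm high, lying flat on its rim. Leave it alone.
- ring_b: Another loose brass ring like ring_a. Leave it alone.
- ring_c: Another loose brass ring like ring_a. Leave it alone.

How it is judged:
On the way, in this order (a step that is already met when the one before it is completed fails the run):
1. the blank is pushed fully home, within 2.5 mm of the end stop, lying flat on the nest's floor (x of blank_centre in the frame of nest above -0.0125 m and z of blank_centre in the frame of nest between 0.029 and 0.036 m and angle between blank_centre's own z axis and vertical below 0.1 rad), for 0.2 s.
2. with the blank home, the upright punch (within 0.1 rad) presses on the blank inside the scribed ring (axis within 3.5 mm of its centre) with 13 to 19 N, kept up for 0.5 s (all of step 1 and contact force between punch and blank between 13 and 19 N and horizontal distance between punch_nose and blank_mark below 0.0035 m and angle between punch_nose's own z axis and vertical below 0.1 rad), for 0.5 s.
3. the punch is lifted straight off: its nose more than 27 mm above the mark, within 6 mm of it sideways, touching nothing of the blank (contact force between punch and blank below 0.05 N and horizontal distance between punch_nose and blank_mark below 0.006 m and z of punch_nose in the frame of blank_mark above 0.027 m), for 0.02 s.
At the end, for the whole second after the job is handed in: The punch stands in its hole in the tool block, fully down (underside of its sleeve within 5 mm of the centre of the hole's mouth) and upright within 0.1 rad, at rest and released; the blank is still home within 2.5 mm of the end stop, flat on the nest's floor and at rest (all of step 1 and (distance between punch_shoulder and tool_block_hole0 below 0.005 m or distance between punch_shoulder and tool_block_hole1 below 0.005 m or distance between punch_shoulder and tool_block_hole2 below 0.005 m) and angle between punch_nose's own z axis and vertical below 0.1 rad and linear speed of each of punch, blank below 0.02 m/s); the robot touches nothing.
It fails at once if the punch presses on the blank with more than 25 N (contact force between punch and blank above 25 N).
It fails at once if the punch bears on the blank (over 1 N) with its axis more than 3.5 mm from the ring's centre (set down beside the mark, or slid off it), or is pressed on the nest (over 5 N) ((contact force between punch and blank above 1 N and horizontal distance between punch_nose and blank_mark above 0.0035 m) or contact force between punch and nest above 5 N).
It fails at once if the punch bears on the blank (over 4 N) leaning more than 0.12 rad (contact force between punch and blank above 4 N and angle between punch_nose's own z axis and vertical above 0.12 rad).
It fails at once if the fingers ram the blank (over 25 N) (contact force between the fingers and blank above 25 N).
It fails at once if another tool in the block, or the bowl, pliers, stacked blanks or loose rings, moved by more than 20 mm (distance of any of scriber_centre, burnisher_centre, bowl, pliers, blank_stack, ring_a, ring_b, ring_c from where it was at the start of the episode above 0.02 m).
It also fails if it takes over 72 s, if anything falls off the work surface, if the arm or the gripper's body presses on something with over 40 N, if the wrist force passes 120 N, or if a joint passes its speed limit or range.

## Robot

A 6-joint arm with a two-finger parallel gripper is mounted at the origin on the work surface. World frame = base frame: x ahead of the robot, y to its left, z up, the work surface at z = 0. Lengths are in m, angles in rad, forces in N, time in s.
With the tool pointing down it reaches from about 0.25 to 0.725 m from the base axis. Payload 4 kg.
Tool frame: the origin (TCP) lies between the finger pads; the fingertips stand 11 mm ahead of it and the grasp point (between the pads) lies 8 mm behind it (bot.tip_extent is the distance from the TCP to the fingertips, in m); z points along the fingers, y is the line along which they close (so a half turn about z gives the same grasp; the last joint's range is limited). The gripper opens to 85 mm and grips with 20 to 120 N. Pads are 22 mm wide; open, the fingers measure 114 mm over their backs; the gripper's body (76 mm by 85 mm) begins 54 mm behind the grasp point. The pads swing forward as they close: fully open they stand 13 mm farther back than shut.
Start: joints at [-1.249, 0.241, 0.005, 1.335, 0, 1.571], TCP at [0.158, -0.474, 0.242] pointing down, gripper open.
Joint ranges: [-2.72, 2.72], [-1.05, 1.87], [-1.09, 1.28], [-1.99, 2.15], [-1.42, 1.44], [-3.14, 3.14]. Speed limits (rad/s): [2.79, 2.79, 3.14, 3.14, 3.14, 3.14].

## Interface

Orientations are given as a unit quaternion [x, y, z, w].
In Python, from workcell import bot gives the robot as it stands. The module is installed in compiled form; this text tells all that it offers.
- The arm moves only by the tool drive_tool, never from a script. Its argument "rows" is a list of rows, each an object of numbers: "dx", "dy", "dz": the shift along the tool's x, y, z in units of 50 mm (1.0 is 50 mm); "wx", "wy", "wz": the turn, a rotation vector about the tool's x, y, z in units of 5 degrees (1.0 is 5 degrees); "hand": the finger opening in mm, from 0 to 85.4. A call has 1 to 20 rows; each row is the pose to reach, as a shift and turn from the pose commanded when the call began, along the tool's axes at that moment; what a row does not reach only later rows make up. A row lasts 1/10 s, in which the tool goes at most 50 mm and 8.59 degrees, less where a joint would pass 70% of its speed; a pose out of reach is approached as far as the arm can. A call with a gripper value outside its range is refused whole. The fingers move at their own pace and stop on an object; the grip force is fixed at half the most. Time passes only in rows, so rows that repeat a pose let the fingers close. It gives the time, the measured TCP pose, the force, the opening and the grip force at its end, in the units of the state.
- bot.get_obs(): the state, without advancing time (a new reading comes with each control period).
- bot.camera(name): name is "scene" or "top" or "wrist"; returns the picture (480x640x3 uint8, red, green, blue); there is no depth.
- bot.get_calibration(name): a dict with "vfov" (degrees; the focal length in pixels is half the picture's height over the tangent of half this angle, whatever the lens; pixels are square), "cx", "cy" (the principal point, pixels), "origin" and "rotation" of the camera in the world; the wrist camera has in their place "mount" (4x4, takes a point from camera to tool coordinates, whose origin is the TCP and whose axes are the flange's). Camera axes: x right, y up, looking along -z (the intrinsics and any distortion apply to the point x, -y, -z); pixel columns grow to the right and rows downward; lengths in m; the calibration is good to about 2 mm. A picture is of the moment at which its call begins: read the wrist's pose just before it. get_calibration takes no time and is no camera call.
- bot.job_done(): hands the job in; it is judged then, once.
Trained networks look in the newest picture that a camera, given by its name, has taken for a name from the list of things; names that differ only in an ending like _2 or _b are one class to them, and where a whole thing is asked for, a point or a joint stands for the part that bears it (a point fixed in the world has none). Each returns a list of dicts, best first, with "score" (0 to 1); they miss things now and then, are a little off and sometimes report something else, mostly with a low value. They report only what shows in the picture. A call takes as long as a camera call.
- bot.look_for(camera, thing): "extent" ([centre column, centre row, width, height] in pixels, round what is visible of it).
- bot.outline_of(camera, thing): "region" (480x640 bool, what is visible of it) and "extent" ([centre column, centre row, width, height] in pixels, round what is visible of it).
The state is a dict: "clock": time; "joint_pos": joint angles; "joint_vel": joint speeds; "tau": joint torques, N m; "eef_pos": TCP position; "tool_rot": TCP orientation; "ft_force": force on the tool from outside, world axes, zero at the start; "ft_torque": the same for the moment, N m; "grip_width": finger opening in m; "grasp_force": force on a finger pad.
Only numpy, scipy, OpenCV 4.12 (cv2) and the standard library are available. Lean on these libraries where they do the work, as an engineer would, in place of code of your own. Each camera call takes 0.05 s, during which the arm holds its last target. There are 200 camera calls.

## Working session

There is one attempt and no reset: what is moved stays moved. The work goes in short steps, Python scripts to look and compute and a tool call to move; the robot and the scene stay as the last step left them, time stands still between calls to the robot, and variables do not carry over. Pictures are saved under pics/ and viewed, at most 10 in all, crops included, and the job is handed in when it is done.

Besides the shell and the picture viewer there is one more tool, called as name([rows], argument=value, ...), one row to a line, values as JSON. drive_tool: Moves the arm, as the interface text tells. Its arguments: {"type":"object","properties":{"rows":{"type":"array","items":{"type":"object","properties":{"dx":{"type":"number"},"dy":{"type":"number"},"dz":{"type":"number"},"wx":{"type":"number"},"wy":{"type":"number"},"wz":{"type":"number"},"hand":{"type":"number"}}}}},"required":["rows"]}

```bash
mkdir -p pics; cat > h.py <<'E'
import numpy as np, cv2
from scipy.spatial.transform import Rotation as R
from workcell import bot
def cal(name):
    c=bot.get_calibration(name)
    f=240/np.tan(np.radians(c['vfov'])/2)
    if 'mount' in c:
        o=bot.get_obs(); T=np.eye(4); T[:3,:3]=R.from_quat(o['tool_rot']).as_matrix(); T[:3,3]=o['eef_pos']
        M=T@np.array(c['mount']); O,Rm=M[:3,3],M[:3,:3]
    else: O,Rm=np.array(c['origin']),np.array(c['rotation'])
    return f,c['cx'],c['cy'],O,Rm
def ray(k,u,v):
    f,cx,cy,O,Rm=k
    d=Rm@np.array([(u-cx)/f,-(v-cy)/f,-1]); return O,d
def at(k,u,v,z):
    O,d=ray(k,u,v); return O+d*(z-O[2])/d[2]
def proj(k,p):
    f,cx,cy,O,Rm=k; q=Rm.T@(np.array(p)-O); return cx+f*q[0]/-q[2], cy-f*q[1]/-q[2]
def save(name,im): cv2.imwrite('pics/'+name+'.png',cv2.cvtColor(im,cv2.COLOR_RGB2BGR))
E
python3 - <<'E'
from h import *
np.set_printoptions(precision=4,suppress=True)
for n in ['top','scene','wrist']:
    save(n+'0',bot.camera(n)); print(n,bot.get_calibration(n))
    k=cal(n)
    for t in (['nest','blank','blank_mark','punch','tool_block','scriber_centre','burnisher_centre','bowl','pliers','blank_stack','ring_a'] if n!='wrist' else []):
        for r in bot.look_for(n,t)[:3]:
            e=r['extent']; print(n,t,round(r['score'],2),np.round(e,1),at(k,e[0],e[1],.03)[:2])
print(bot.get_obs()); print(bot.tip_extent)
E
```

```text
top {'vfov': 51.62920743665807, 'cx': 307.1471788070913, 'cy': 248.75422734229443, 'origin': array([ 0.4234, -0.0014,  1.1489]), 'rotation': array([ 0.079 , -0.0557, -0.7033,  0.7043])}Traceback (most recent call last):
  File "<stdin>", line 8, in <module>
  File "h.py", line 16, in at
    O,d=ray(k,u,v); return O+d*(z-O[2])/d[2]
        ~~~^^^^^^^
  File "h.py", line 14, in ray
    d=Rm@np.array([(u-cx)/f,-(v-cy)/f,-1]); return O,d
      ~~^~~~~~~~~~~~~~~~~~~~~~~~~~~~~~~~~~
ValueError: matmul: Input operand 1 has a mismatch in its core dimension 0, with gufunc signature (n?,k),(k,m?)->(n?,m?) (size 3 is different from 4)
```

```bash
sed -i "s/np.array(c\['rotation'\])/R.from_quat(c['rotation']).as_matrix()/" h.py
python3 - <<'E'
from h import *
np.set_printoptions(precision=4,suppress=True)
for n in ['top','scene','wrist']:
    save(n+'0',bot.camera(n)); print(n,bot.get_calibration(n))
    k=cal(n)
    for t in (['nest','blank','blank_mark','punch','tool_block','scriber_centre','burnisher_centre','bowl','pliers','blank_stack','ring_a'] if n!='wrist' else []):
        for r in bot.look_for(n,t)[:3]:
            e=r['extent']; print(n,t,round(r['score'],2),np.round(e,1),at(k,e[0],e[1],.03)[:2])
print(bot.get_obs()); print(bot.tip_extent)
E
```

```text
top {'vfov': 51.62920743665807, 'cx': 307.1471788070913, 'cy': 248.75422734229443, 'origin': array([ 0.4234, -0.0014,  1.1489]), 'rotation': array([ 0.079 , -0.0557, -0.7033,  0.7043])}
top nest 0.57 [261.2 281.1  28.9  47.7] [0.5647 0.1403]
top blank 0.65 [263.4 296.2  19.2  38.3] [0.5303 0.1346]
top blank_mark 0.57 [434.9 298.4  89.9  37.7] [ 0.526  -0.2503]
top blank_mark 0.54 [263.  295.5  17.4  37.6] [0.5319 0.1355]
top tool_block 0.82 [433.  297.7  86.   41. ] [ 0.5275 -0.2461]
top burnisher_centre 0.44 [465.8 291.6  15.8  15.8] [ 0.5413 -0.3196]
top bowl 0.95 [364.  199.7  58.8  51.5] [ 0.7559 -0.0962]
top pliers 0.67 [164.8 284.1  69.5  24.6] [0.5577 0.3616]
top blank_stack 0.87 [201.3 216.9  35.5  31.9] [0.716  0.2846]
top blank_stack 0.53 [465.6 290.6  20.1  17.1] [ 0.5435 -0.3192]
top ring_a 0.58 [301.5 196.8   7.   11.2] [0.7637 0.0498]
scene {'vfov': 56.440047693603375, 'cx': 317.21377319469747, 'cy': 242.4017561943358, 'origin': array([1.2103, 0.1329, 0.8276]), 'rotation': array([0.2047, 0.2539, 0.7355, 0.5939])}
scene nest 0.82 [381.9 241.8  30.8  41.3] [0.5674 0.1438]
[... 1028 characters left out ...]
75, 'mount': array([[ 0.0008,  0.9565,  0.2917,  0.0738],
       [ 1.    , -0.0009,  0.0001,  0.0005],
       [ 0.0003,  0.2917, -0.9565, -0.1321],
       [ 0.    ,  0.    ,  0.    ,  1.    ]])}
{'clock': 1.35, 'joint_pos': array([-1.2489,  0.2406,  0.005 ,  1.3352, -0.    ,  1.5708]), 'joint_vel': array([-0.0007, -0.0009, -0.0007,  0.0007, -0.0002, -0.0004]), 'tau': array([  0.0009, -37.2214,  25.2691,   0.0015,   0.0001,   0.    ]), 'eef_pos': array([ 0.1581, -0.4743,  0.2423]), 'tool_rot': array([ 0.9871,  0.1602, -0.    , -0.    ]), 'ft_force': array([-0.3021, -0.3479, -0.7344]), 'ft_torque': array([ 0.0491,  0.0664, -0.0222]), 'grasp_force': 0.0, 'grip_width': 0.08559623894153803}
0.011
```

View pics/top0.png

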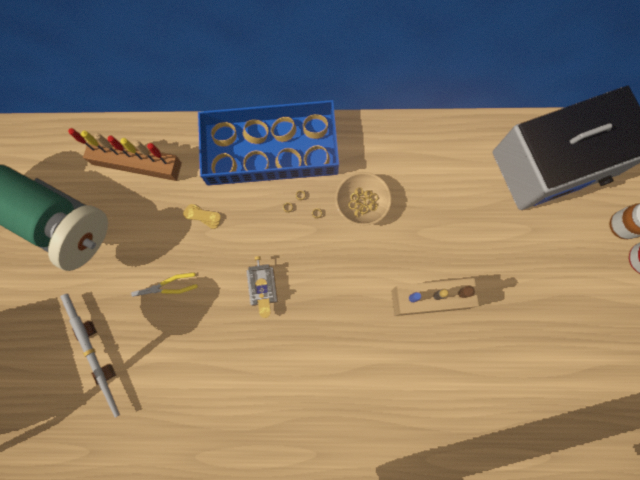

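View pics/scene0.png

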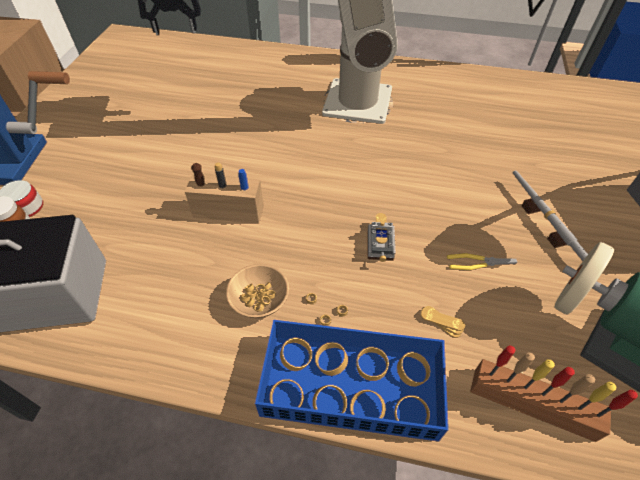

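The top view shows the nest at (261,281) with its stop toward image-up, about world +x. The blank's end juts out at (265,310). The punch, with its brass cap, is in the middle hole at (442,294), between the blue scriber and the brown burnisher. The scene view agrees with this.

drive_tool([
  {"dx": 8.35,"dy": -2.15,"dz": -1.16},
  {"dx": 8.35,"dy": -2.15,"dz": -1.16},
  {"dx": 8.35,"dy": -2.15,"dz": -1.16},
  {"dx": 8.35,"dy": -2.15,"dz": -1.16},
  {"dx": 8.35,"dy": -2.15,"dz": -1.16},
  {"dx": 8.35,"dy": -2.15,"dz": -1.16},
  {"dx": 8.35,"dy": -2.15,"dz": -1.16},
  {"dx": 8.35,"dy": -2.15,"dz": -1.16},
  {"dx": 8.35,"dy": -2.15,"dz": -1.16},
  {"dx": 8.35,"dy": -2.15,"dz": -1.16},
  {"dx": 8.35,"dy": -2.15,"dz": -1.16},
  {"dx": 8.35,"dy": -2.15,"dz": -1.16},
])

```text
invalid input at $.rows[0]: expected keys dx, dy, dz, wx, wy, wz, hand
```

```bash
python3 - <<'E'
from h import *
np.set_printoptions(precision=4,suppress=True)
k=cal('wrist'); save('w1',bot.camera('wrist')); print(bot.get_obs()['eef_pos'],bot.get_obs()['tool_rot'])
for t,z in [('punch',.157),('tool_block',.09),('scriber_centre',.142),('burnisher_centre',.15)]:
    for r in bot.outline_of('wrist',t)[:2]:
        e=r['extent']; print(t,round(r['score'],2),np.round(e,1),at(k,e[0],e[1],z)[:2])
E
```

```text
[ 0.1581 -0.4743  0.2423] [ 0.9871  0.1602 -0.     -0.    ]
```

View pics/w1.png

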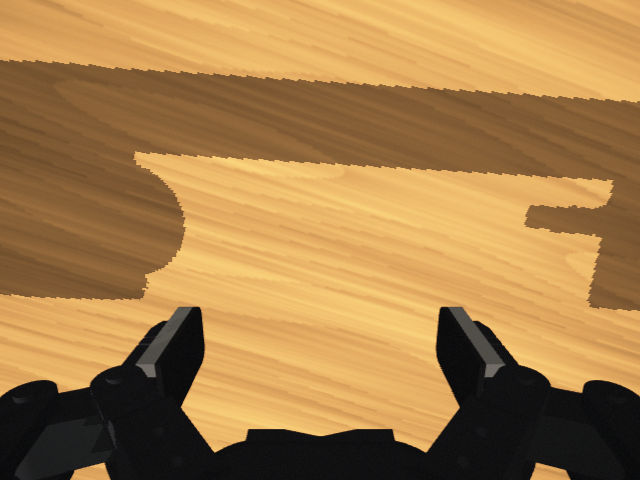

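The arm did not move because every key is required. The wrist picture shows bare table, with the open fingers at rows 310-480 and image-up along tool +x.

drive_tool([
  {"dx": 8.35,"dy": -2.15,"dz": -1.16,"wx": 0,"wy": 0,"wz": 0,"hand": 85},
  {"dx": 8.35,"dy": -2.15,"dz": -1.16,"wx": 0,"wy": 0,"wz": 0,"hand": 85},
  {"dx": 8.35,"dy": -2.15,"dz": -1.16,"wx": 0,"wy": 0,"wz": 0,"hand": 85},
  {"dx": 8.35,"dy": -2.15,"dz": -1.16,"wx": 0,"wy": 0,"wz": 0,"hand": 85},
  {"dx": 8.35,"dy": -2.15,"dz": -1.16,"wx": 0,"wy": 0,"wz": 0,"hand": 85},
  {"dx": 8.35,"dy": -2.15,"dz": -1.16,"wx": 0,"wy": 0,"wz": 0,"hand": 85},
  {"dx": 8.35,"dy": -2.15,"dz": -1.16,"wx": 0,"wy": 0,"wz": 0,"hand": 85},
  {"dx": 8.35,"dy": -2.15,"dz": -1.16,"wx": 0,"wy": 0,"wz": 0,"hand": 85},
  {"dx": 8.35,"dy": -2.15,"dz": -1.16,"wx": 0,"wy": 0,"wz": 0,"hand": 85},
  {"dx": 8.35,"dy": -2.15,"dz": -1.16,"wx": 0,"wy": 0,"wz": 0,"hand": 85},
  {"dx": 8.35,"dy": -2.15,"dz": -1.16,"wx": 0,"wy": 0,"wz": 0,"hand": 85},
  {"dx": 8.35,"dy": -2.15,"dz": -1.16,"wx": 0,"wy": 0,"wz": 0,"hand": 85},
])

```text
clock: 2.8
eef_pos: [0.5193, -0.2408, 0.3001]
tool_rot: [0.987, 0.16, -0.0, -0.0]
ft_force: [-0.1, 0.4, -0.2]
grip_width: 0.0852
grasp_force: 0.0
```

```bash
python3 - <<'E'
from h import *
np.set_printoptions(precision=4,suppress=True)
k=cal('wrist'); save('w2',bot.camera('wrist')); print(bot.get_obs()['eef_pos'],bot.get_obs()['tool_rot'])
for t,z in [('punch',.157),('tool_block',.09),('scriber_centre',.142),('burnisher_centre',.15)]:
    for r in bot.outline_of('wrist',t)[:2]:
        e=r['extent']; print(t,round(r['score'],2),np.round(e,1),at(k,e[0],e[1],z)[:2])
E
```

```text
[ 0.5191 -0.2411  0.3002] [ 0.9872  0.1594 -0.0004 -0.0001]
punch 0.89 [322.9 208.1  29.1  41.9] [ 0.5311 -0.2396]
tool_block 0.95 [324.6 193.9 198.9 110.6] [ 0.5292 -0.2423]
scriber_centre 0.9 [260.1 189.1  28.8  28.4] [ 0.5268 -0.1925]
scriber_centre 0.21 [320.9 195.2 196.9 109.3] [ 0.5366 -0.2363]
burnisher_centre 0.74 [390.1 221.6  34.9  42.3] [ 0.5356 -0.29  ]
burnisher_centre 0.35 [323.1 207.3  24.   38.3] [ 0.5302 -0.2401]
```

View pics/w2.png

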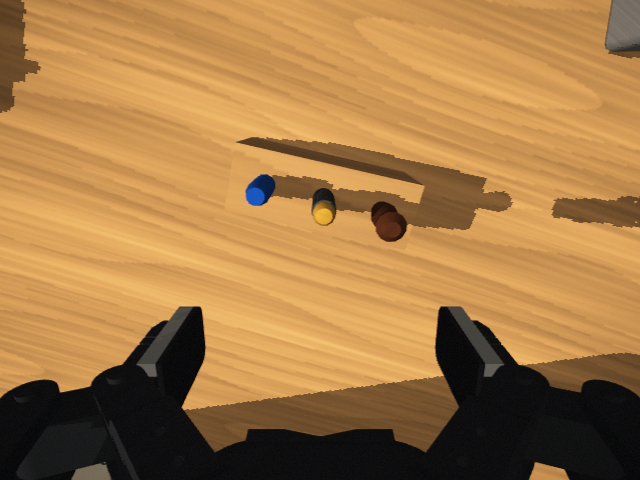

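The wrist view shows the punch cap (gold) at (324,214), the scriber at (259,190) and the burnisher at (389,222). Next I go to the nest.

drive_tool([
  {"dx": 3.35,"dy": -6.9,"dz": 1.0,"wx": 0,"wy": 0,"wz": 3.7,"hand": 85},
  {"dx": 3.35,"dy": -6.9,"dz": 1.0,"wx": 0,"wy": 0,"wz": 3.7,"hand": 85},
  {"dx": 3.35,"dy": -6.9,"dz": 1.0,"wx": 0,"wy": 0,"wz": 3.7,"hand": 85},
  {"dx": 3.35,"dy": -6.9,"dz": 1.0,"wx": 0,"wy": 0,"wz": 3.7,"hand": 85},
  {"dx": 3.35,"dy": -6.9,"dz": 1.0,"wx": 0,"wy": 0,"wz": 3.7,"hand": 85},
  {"dx": 3.35,"dy": -6.9,"dz": 1.0,"wx": 0,"wy": 0,"wz": 3.7,"hand": 85},
  {"dx": 3.35,"dy": -6.9,"dz": 1.0,"wx": 0,"wy": 0,"wz": 3.7,"hand": 85},
  {"dx": 3.35,"dy": -6.9,"dz": 1.0,"wx": 0,"wy": 0,"wz": 3.7,"hand": 85},
  {"dx": 3.35,"dy": -6.9,"dz": 1.0,"wx": 0,"wy": 0,"wz": 3.7,"hand": 0},
  {"dx": 3.35,"dy": -6.9,"dz": 1.0,"wx": 0,"wy": 0,"wz": 3.7,"hand": 0},
  {"dx": 3.35,"dy": -6.9,"dz": 1.0,"wx": 0,"wy": 0,"wz": 3.7,"hand": 0},
  {"dx": 3.35,"dy": -6.9,"dz": 1.0,"wx": 0,"wy": 0,"wz": 3.7,"hand": 0},
])

```text
clock: 4.25
eef_pos: [0.5763, 0.0554, 0.2506]
tool_rot: [0.999, 0.038, -0.001, -0.02]
ft_force: [0.2, -0.2, 0.0]
grip_width: 0.0277
grasp_force: 0.0
```

```bash
python3 - <<'E'
from h import *
np.set_printoptions(precision=4,suppress=True)
k=cal('wrist'); im=bot.camera('wrist'); save('w3',im); print(bot.get_obs()['eef_pos'],bot.get_obs()['tool_rot'],bot.get_obs()['grip_width'])
for t,z in [('nest',.03),('blank',.034),('blank_mark',.034)]:
    for r in bot.outline_of('wrist',t)[:2]:
        e=r['extent']; print(t,round(r['score'],2),np.round(e,1),at(k,e[0],e[1],z)[:2])
        if t!='blank_mark': print(cv2.minAreaRect(np.argwhere(r['region'])[:,::-1].astype(np.float32)))
E
```

```text
[0.5763 0.0557 0.2506] [ 0.9991  0.0387 -0.0014 -0.0196] 0.019882827682056008
nest 0.84 [233.8 202.3  75.7 118.8] [0.5682 0.1414]
((235.01327514648438, 201.9916534423828), (118.76222229003906, 71.73670196533203), 84.36931610107422)
nest 0.54 [313.6   5.9  25.2  10.6] [0.7313 0.0805]
((311.5, 5.5), (11.0, 25.0), 90.0)
blank 0.7 [237.5 247.4  35.6  91.8] [0.5266 0.1363]
((237.6746063232422, 246.35235595703125), (93.35870361328125, 28.13344955444336), 81.38435363769531)
blank 0.47 [587.2 294.2 105.3 103.2] [ 0.5104 -0.1915]
((587.0, 294.0), (104.0, 104.0), 90.0)
blank_mark 0.94 [239.2 245.2  36.7  90.7] [0.5289 0.1348]
```

View pics/w3.png

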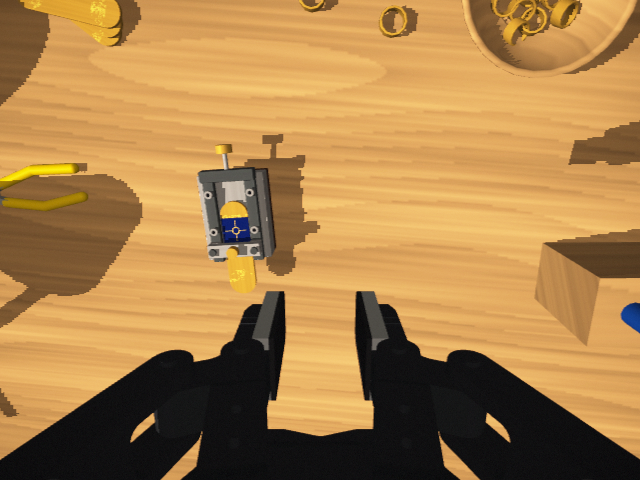

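The wrist view shows the nest at (235,205), the ring's cross at about (236,231), the blank's open end at (243,292) and its far end at (233,202), short of the stop. The arm has not finished its move.

```bash
python3 - <<'E'
from h import *
np.set_printoptions(precision=4,suppress=True)
k=cal('wrist'); o=bot.get_obs(); print(o['eef_pos'],o['tool_rot'])
a,b,c=[at(k,*p,.034) for p in [(236,231),(243.5,292),(233,202)]]
print(a,b,c,np.linalg.norm(c-b),np.degrees(np.arctan2((c-b)[1],(c-b)[0])),np.degrees(np.arctan2((a-b)[1],(a-b)[0])))
im=cv2.imread('pics/w3.png')
cv2.imwrite('pics/w3c.png',cv2.resize(im[130:310,170:310],None,fx=3.3,fy=3.3,interpolation=cv2.INTER_CUBIC))
E
```

```text
[0.5762 0.0559 0.2507] [ 0.999   0.0389 -0.0014 -0.0195]
[0.5421 0.1385 0.034 ] [0.4815 0.1302 0.034 ] [0.5691 0.1416 0.034 ] 0.08834028382952021 7.440369613392173 7.772875521736154
```

View pics/w3c.png

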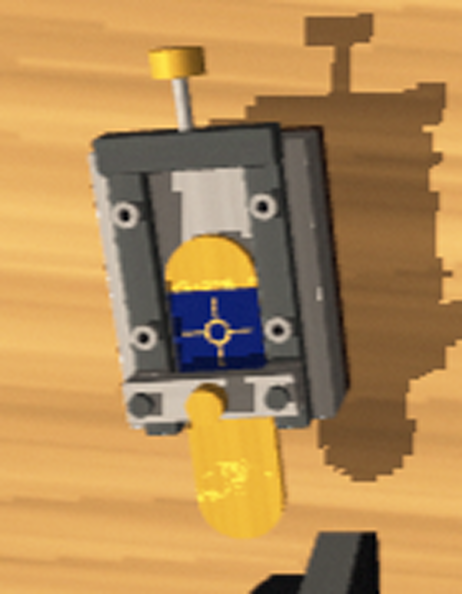

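The crop shows the ring's cross near (217,330), that is (236,230) in the full picture, with the bridge behind it and roughly 17 mm of bare floor ahead of the blank.

```bash
cat >> h.py <<'E'
def go(p,yaw):
    """units from the measured pose to TCP p, tool down with tool x at yaw (deg)"""
    o=bot.get_obs(); R0=R.from_quat(o['tool_rot']); y=np.radians(yaw)/2
    Rt=R.from_quat([np.cos(y),np.sin(y),0,0])
    d=R0.inv().apply(np.array(p)-o['eef_pos'])/.05; w=np.degrees((R0.inv()*Rt).as_rotvec())/5
    print('at',np.round(o['eef_pos'],4),'d',np.round(d,3),'w',np.round(w,3),'F',np.round(o['ft_force'],2),'t',o['clock'],'grip',o['grip_width'],o['grasp_force'])
E
python3 -c "
from h import *
go([.44,.125,.15],7.6);go([.44,.125,.036],7.6)"
```

```text
at [0.5762 0.0559 0.2507] d [-2.605 -1.509  2.077] w [-0.449  0.002 -0.627] F [ 0.27 -0.8  -0.37] t 4.45 grip 0.00023449830942777472 0.0
at [0.5762 0.0559 0.2507] d [-2.602 -1.42   4.355] w [-0.449  0.002 -0.627] F [ 0.27 -0.8  -0.37] t 4.45 grip 0.00023449830942777472 0.0
```

drive_tool([
  {"dx": -2.6,"dy": -1.51,"dz": 2.08,"wx": -0.45,"wy": 0,"wz": -0.63,"hand": 0},
  {"dx": -2.6,"dy": -1.51,"dz": 2.08,"wx": -0.45,"wy": 0,"wz": -0.63,"hand": 0},
  {"dx": -2.6,"dy": -1.51,"dz": 2.08,"wx": -0.45,"wy": 0,"wz": -0.63,"hand": 0},
  {"dx": -2.6,"dy": -1.51,"dz": 2.08,"wx": -0.45,"wy": 0,"wz": -0.63,"hand": 0},
  {"dx": -2.6,"dy": -1.51,"dz": 2.08,"wx": -0.45,"wy": 0,"wz": -0.63,"hand": 0},
  {"dx": -2.6,"dy": -1.51,"dz": 2.08,"wx": -0.45,"wy": 0,"wz": -0.63,"hand": 0},
  {"dx": -2.6,"dy": -1.51,"dz": 2.08,"wx": -0.45,"wy": 0,"wz": -0.63,"hand": 0},
  {"dx": -2.6,"dy": -1.51,"dz": 2.08,"wx": -0.45,"wy": 0,"wz": -0.63,"hand": 0},
])

```text
clock: 5.25
eef_pos: [0.449, 0.0896, 0.151]
tool_rot: [0.996, 0.09, -0.0, -0.015]
ft_force: [-0.0, -0.9, 0.5]
grip_width: 0.0001
grasp_force: 0.0
```

```bash
python3 -c "
from h import *
go([.44,.125,.15],7.6);go([.44,.125,.036],7.6)
k=cal('wrist');save('w4',bot.camera('wrist'))
for r in bot.outline_of('wrist','blank')[:1]:
    m=r['region'];vs=np.where(m.any(1))[0];v=vs[-1];print(r['score'],r['extent'],at(k,np.where(m[v])[0].mean(),v+.5,.034), at(k,np.where(m[v-25])[0].mean(),v-25,.034))
"
```

```text
at [0.449  0.0896 0.151 ] d [-0.051 -0.728  0.041] w [-0.332 -0.022  0.537] F [-0.05 -0.95  0.53] t 5.25 grip 8.412840997917572e-05 0.0
at [0.449  0.0896 0.151 ] d [-0.057 -0.662  2.32 ] w [-0.332 -0.022  0.537] F [-0.05 -0.95  0.53] t 5.25 grip 8.412840997917572e-05 0.0
0.56 [273.4, 95.5, 44.7, 158.2] [0.48165103 0.12887012 0.034     ] [0.49700913 0.13174375 0.034     ]
```

```bash
python3 -c "
from h import *
o=bot.get_obs();print(o['joint_pos'],o['joint_vel'],o['tau'],o['clock'])"
```

```text
[ 0.17849142  0.22036197 -0.27155999  1.07777222  0.02897832  3.1405952 ] [ 0.00094382  0.00113664 -0.01253014 -0.00242503  0.00192229 -0.00070752] [ 2.34750845e-02 -3.40849686e+01  2.30974746e+01 -9.35306278e-03
  9.43225971e-02  1.02112119e-05] 5.35
```

drive_tool([
  {"dx": 0,"dy": -0.73,"dz": 0,"wx": -0.33,"wy": 0,"wz": 0.54,"hand": 0},
  {"dx": 0,"dy": -0.73,"dz": 0,"wx": -0.33,"wy": 0,"wz": 0.54,"hand": 0},
  {"dx": 0,"dy": -0.73,"dz": 0,"wx": -0.33,"wy": 0,"wz": 0.54,"hand": 0},
  {"dx": 0,"dy": -0.73,"dz": 0,"wx": -0.33,"wy": 0,"wz": 0.54,"hand": 0},
])

```text
clock: 5.75
eef_pos: [0.4467, 0.0893, 0.1507]
tool_rot: [0.996, 0.09, -0.003, -0.015]
ft_force: [0.6, -0.3, -0.7]
grip_width: 0.0002
grasp_force: 0.0
```

```bash
python3 -c "
from h import *
go([.44,.125,.15],7.6)
o=bot.get_obs();print(o['joint_pos'],o['joint_vel'],o['tau'],o['clock'])"
```

```text
at [0.4467 0.0893 0.1507] d [-0.004 -0.725  0.036] w [-0.337  0.036  0.536] F [ 0.61 -0.28 -0.74] t 5.75 grip 0.0002465643749011161 0.0
[ 0.17850531  0.21976223 -0.2716022   1.08189196  0.02942744  3.14060642] [-0.00090358  0.00103832 -0.00147785  0.00103917 -0.00046941  0.00167424] [-1.42830197e-02 -3.39706779e+01  2.30805945e+01  1.50521292e-02
  9.46041592e-02 -5.53687176e-07] 5.75
```

Joint 6 is at its limit, so I use yaw 97.6° from here on. The fingers then close along the nest's x.

```bash
python3 -c "
from h import *
go([.435,.1235,.15],97.6)"
```

```text
at [0.4467 0.0893 0.1507] d [-0.108 -0.713  0.036] w [ -0.291  -0.235 -17.462] F [ 0.61 -0.28 -0.74] t 5.75 grip 0.0002465643749011161 0.0
```

drive_tool([
  {"dx": 0,"dy": 0,"dz": 0.04,"wx": 0,"wy": 0,"wz": -4,"hand": 0},
  {"dx": 0,"dy": 0,"dz": 0.04,"wx": 0,"wy": 0,"wz": -4,"hand": 0},
  {"dx": -0.11,"dy": -0.71,"dz": 0.04,"wx": -0.29,"wy": -0.24,"wz": -17.46,"hand": 0},
  {"dx": -0.11,"dy": -0.71,"dz": 0.04,"wx": -0.29,"wy": -0.24,"wz": -17.46,"hand": 0},
  {"dx": -0.11,"dy": -0.71,"dz": 0.04,"wx": -0.29,"wy": -0.24,"wz": -17.46,"hand": 0},
  {"dx": -0.11,"dy": -0.71,"dz": 0.04,"wx": -0.29,"wy": -0.24,"wz": -17.46,"hand": 0},
  {"dx": -0.11,"dy": -0.71,"dz": 0.04,"wx": -0.29,"wy": -0.24,"wz": -17.46,"hand": 0},
  {"dx": -0.11,"dy": -0.71,"dz": 0.04,"wx": -0.29,"wy": -0.24,"wz": -17.46,"hand": 0},
  {"dx": -0.11,"dy": -0.71,"dz": 0.04,"wx": -0.29,"wy": -0.24,"wz": -17.46,"hand": 0},
  {"dx": -0.11,"dy": -0.71,"dz": 0.04,"wx": -0.29,"wy": -0.24,"wz": -17.46,"hand": 0},
  {"dx": -0.11,"dy": -0.71,"dz": 0.04,"wx": -0.29,"wy": -0.24,"wz": -17.46,"hand": 0},
  {"dx": -0.11,"dy": -0.71,"dz": 0.04,"wx": -0.29,"wy": -0.24,"wz": -17.46,"hand": 0},
  {"dx": -0.11,"dy": -0.71,"dz": 0.04,"wx": -0.29,"wy": -0.24,"wz": -17.46,"hand": 0},
  {"dx": -0.11,"dy": -0.71,"dz": 0.04,"wx": -0.29,"wy": -0.24,"wz": -17.46,"hand": 0},
  {"dx": -0.11,"dy": -0.71,"dz": 0.04,"wx": -0.29,"wy": -0.24,"wz": -17.46,"hand": 0},
])

```text
clock: 7.25
eef_pos: [0.4349, 0.1233, 0.1498]
tool_rot: [0.659, 0.752, -0.0, -0.0]
ft_force: [-0.3, -0.3, 0.4]
grip_width: 0.0003
grasp_force: 0.0
```

```bash
python3 -c "
from h import *
go([.44,.1235,.15],97.6);go([.44,.1235,.036],97.6);go([.45,.125,.036],97.6)
k=cal('wrist');save('w5',bot.camera('wrist'))"
```

```text
at [0.4349 0.1233 0.1498] d [-0.009  0.102 -0.004] w [-0.004  0.003 -0.011] F [-0.3  -0.33  0.36] t 7.25 grip 0.00031940814421163783 0.0
at [0.4349 0.1233 0.1498] d [-0.009  0.103  2.276] w [-0.004  0.003 -0.011] F [-0.3  -0.33  0.36] t 7.25 grip 0.00031940814421163783 0.0
at [0.4349 0.1233 0.1498] d [-0.005  0.305  2.276] w [-0.004  0.003 -0.011] F [-0.3  -0.33  0.36] t 7.25 grip 0.00031940814421163783 0.0
```

View pics/w5.png

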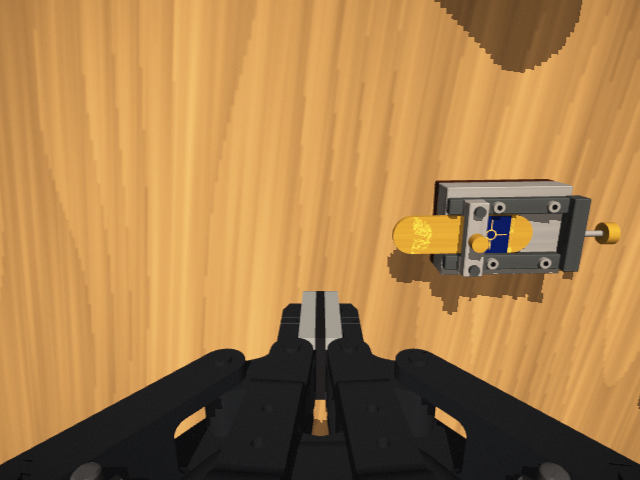

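The view is aligned with the nest: the blank's open end is at (392,235), the ring at (491,235), and the closed fingers sit to the left. I descend behind the blank and approach.

drive_tool([
  {"dx": 0,"dy": 0,"dz": 0.76,"wx": 0,"wy": 0,"wz": 0,"hand": 0},
  {"dx": 0,"dy": 0,"dz": 1.52,"wx": 0,"wy": 0,"wz": 0,"hand": 0},
  {"dx": 0,"dy": 0,"dz": 2.28,"wx": 0,"wy": 0,"wz": 0,"hand": 0},
  {"dx": 0,"dy": 0.2,"dz": 2.28,"wx": 0,"wy": 0,"wz": 0,"hand": 0},
  {"dx": 0,"dy": 0.4,"dz": 2.28,"wx": 0,"wy": 0,"wz": 0,"hand": 0},
  {"dx": 0,"dy": 0.46,"dz": 2.28,"wx": 0,"wy": 0,"wz": 0,"hand": 0},
  {"dx": 0,"dy": 0.5,"dz": 2.28,"wx": 0,"wy": 0,"wz": 0,"hand": 0},
  {"dx": 0,"dy": 0.54,"dz": 2.28,"wx": 0,"wy": 0,"wz": 0,"hand": 0},
  {"dx": 0,"dy": 0.58,"dz": 2.28,"wx": 0,"wy": 0,"wz": 0,"hand": 0},
])

```text
clock: 8.2
eef_pos: [0.4642, 0.1273, 0.0367]
tool_rot: [0.659, 0.752, 0.0, 0.0]
ft_force: [0.7, -0.8, -0.6]
grip_width: 0.0003
grasp_force: 0.0
```

drive_tool([
  {"dx": 0,"dy": 0.03,"dz": 0,"wx": 0,"wy": 0,"wz": 0,"hand": 0},
  {"dx": 0,"dy": 0.06,"dz": 0,"wx": 0,"wy": 0,"wz": 0,"hand": 0},
  {"dx": 0,"dy": 0.09,"dz": 0,"wx": 0,"wy": 0,"wz": 0,"hand": 0},
  {"dx": 0,"dy": 0.12,"dz": 0,"wx": 0,"wy": 0,"wz": 0,"hand": 0},
  {"dx": 0,"dy": 0.15,"dz": 0,"wx": 0,"wy": 0,"wz": 0,"hand": 0},
  {"dx": 0,"dy": 0.18,"dz": 0,"wx": 0,"wy": 0,"wz": 0,"hand": 0},
])

```text
clock: 8.8
eef_pos: [0.4702, 0.1279, 0.0351]
tool_rot: [0.659, 0.752, -0.002, -0.002]
ft_force: [-6.9, 0.1, 2.2]
grip_width: 0.0001
grasp_force: 3.6
```

drive_tool([
  {"dx": 0,"dy": 0.03,"dz": 0,"wx": 0,"wy": 0,"wz": 0,"hand": 0},
  {"dx": 0,"dy": 0.06,"dz": 0,"wx": 0,"wy": 0,"wz": 0,"hand": 0},
  {"dx": 0,"dy": 0.09,"dz": 0,"wx": 0,"wy": 0,"wz": 0,"hand": 0},
  {"dx": 0,"dy": 0.12,"dz": 0,"wx": 0,"wy": 0,"wz": 0,"hand": 0},
  {"dx": 0,"dy": 0.15,"dz": 0,"wx": 0,"wy": 0,"wz": 0,"hand": 0},
  {"dx": 0,"dy": 0.18,"dz": 0,"wx": 0,"wy": 0,"wz": 0,"hand": 0},
])

```text
clock: 9.4
eef_pos: [0.4759, 0.1284, 0.034]
tool_rot: [0.659, 0.752, -0.005, -0.003]
ft_force: [-10.1, -0.9, 2.8]
grip_width: -0.0
grasp_force: 5.1
```

```bash
python3 -c "
from h import *
k=cal('wrist');save('w6',bot.camera('wrist'));go([0,0,0],97.6)"
```

```text
at [0.4763 0.1284 0.0341] d [-1.284 -9.773  0.792] w [-0.128  0.013  0.001] F [-7.98 -1.95  1.85] t 9.45 grip -0.00028832646355504487 4.6715328097343445
```

View pics/w6.png

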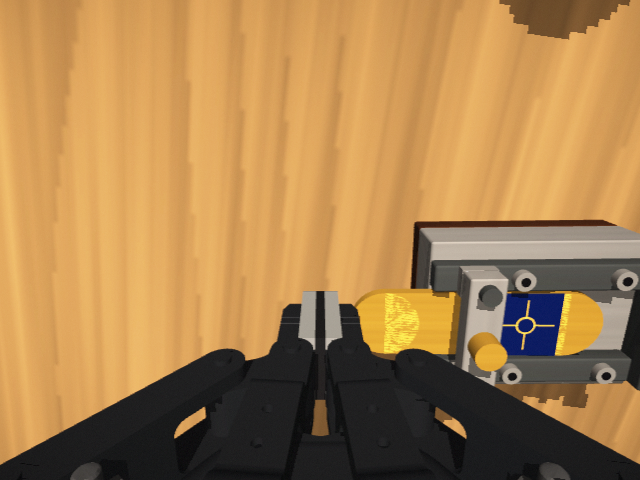

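The blank is sliding with about 8 N of drag. Its far end is at column 604 and the stop face near column 630, so roughly 10 mm remain.

drive_tool([
  {"dx": 0,"dy": 0.03,"dz": 0,"wx": 0,"wy": 0,"wz": 0,"hand": 0},
  {"dx": 0,"dy": 0.06,"dz": 0,"wx": 0,"wy": 0,"wz": 0,"hand": 0},
  {"dx": 0,"dy": 0.09,"dz": 0,"wx": 0,"wy": 0,"wz": 0,"hand": 0},
  {"dx": 0,"dy": 0.11,"dz": 0,"wx": 0,"wy": 0,"wz": 0,"hand": 0},
  {"dx": 0,"dy": 0.13,"dz": 0,"wx": 0,"wy": 0,"wz": 0,"hand": 0},
])

```text
clock: 9.95
eef_pos: [0.482, 0.1291, 0.034]
tool_rot: [0.659, 0.752, -0.005, -0.004]
ft_force: [-10.6, -1.6, 3.7]
grip_width: 0.0002
grasp_force: 5.6
```

drive_tool([
  {"dx": 0,"dy": 0.01,"dz": 0,"wx": 0,"wy": 0,"wz": 0,"hand": 0},
  {"dx": 0,"dy": 0.02,"dz": 0,"wx": 0,"wy": 0,"wz": 0,"hand": 0},
  {"dx": 0,"dy": 0.03,"dz": 0,"wx": 0,"wy": 0,"wz": 0,"hand": 0},
  {"dx": 0,"dy": 0.04,"dz": 0,"wx": 0,"wy": 0,"wz": 0,"hand": 0},
])

```text
clock: 10.35
eef_pos: [0.4838, 0.1294, 0.034]
tool_rot: [0.659, 0.752, -0.005, -0.004]
ft_force: [-11.2, -2.2, 5.8]
grip_width: -0.0003
grasp_force: 6.2
```

drive_tool([
  {"dx": 0,"dy": 0.01,"dz": 0,"wx": 0,"wy": 0,"wz": 0,"hand": 0},
  {"dx": 0,"dy": 0.02,"dz": 0,"wx": 0,"wy": 0,"wz": 0,"hand": 0},
  {"dx": 0,"dy": 0.03,"dz": 0,"wx": 0,"wy": 0,"wz": 0,"hand": 0},
])

```text
clock: 10.65
eef_pos: [0.4851, 0.1296, 0.034]
tool_rot: [0.659, 0.752, -0.005, -0.004]
ft_force: [-11.5, -1.4, 6.0]
grip_width: -0.0002
grasp_force: 6.4
```

drive_tool([
  {"dx": 0,"dy": 0.01,"dz": 0,"wx": 0,"wy": 0,"wz": 0,"hand": 0},
  {"dx": 0,"dy": 0.02,"dz": 0,"wx": 0,"wy": 0,"wz": 0,"hand": 0},
  {"dx": 0,"dy": 0.03,"dz": 0,"wx": 0,"wy": 0,"wz": 0,"hand": 0},
])

```text
clock: 10.95
eef_pos: [0.4863, 0.1297, 0.034]
tool_rot: [0.659, 0.752, -0.005, -0.004]
ft_force: [-12.4, -2.0, 4.5]
grip_width: -0.0003
grasp_force: 6.7
```

```bash
python3 -c "
from h import *
k=cal('wrist');im=bot.camera('wrist');save('w7',im[200:420,330:640]);go([0,0,0],97.6)"
```

```text
at [0.4866 0.1298 0.034 ] d [-1.283 -9.98   0.812] w [-0.149  0.012  0.002] F [-10.31  -0.99   5.3 ] t 11.0 grip 0.0001196041933206188 6.048850268125534
```

View pics/w7.png

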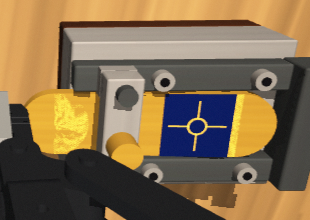

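In the crop the blank's far end (column 277) is almost at the stop bar (about 280). I continue in small steps.

drive_tool([
  {"dx": 0,"dy": 0.01,"dz": 0,"wx": 0,"wy": 0,"wz": 0,"hand": 0},
  {"dx": 0,"dy": 0.02,"dz": 0,"wx": 0,"wy": 0,"wz": 0,"hand": 0},
  {"dx": 0,"dy": 0.03,"dz": 0,"wx": 0,"wy": 0,"wz": 0,"hand": 0},
])

```text
clock: 11.3
eef_pos: [0.4877, 0.1299, 0.034]
tool_rot: [0.659, 0.752, -0.006, -0.004]
ft_force: [-11.2, -2.5, 6.0]
grip_width: 0.0001
grasp_force: 6.5
```

drive_tool([
  {"dx": 0,"dy": 0.01,"dz": 0,"wx": 0,"wy": 0,"wz": 0,"hand": 0},
  {"dx": 0,"dy": 0.02,"dz": 0,"wx": 0,"wy": 0,"wz": 0,"hand": 0},
])

```text
clock: 11.5
eef_pos: [0.4883, 0.13, 0.0339]
tool_rot: [0.659, 0.752, -0.006, -0.004]
ft_force: [-13.5, -1.6, 6.1]
grip_width: -0.0001
grasp_force: 7.5
```

drive_tool([
  {"dx": 0,"dy": 0.01,"dz": 0,"wx": 0,"wy": 0,"wz": 0,"hand": 0},
  {"dx": 0,"dy": 0.01,"dz": 0,"wx": 0,"wy": 0,"wz": 0,"hand": 0},
])

```text
clock: 11.7
eef_pos: [0.4892, 0.1301, 0.034]
tool_rot: [0.659, 0.752, -0.005, -0.004]
ft_force: [-12.9, -2.5, 5.7]
grip_width: -0.0001
grasp_force: 6.8
```

drive_tool([
  {"dx": 0,"dy": 0.01,"dz": 0,"wx": 0,"wy": 0,"wz": 0,"hand": 0},
  {"dx": 0,"dy": 0.01,"dz": 0,"wx": 0,"wy": 0,"wz": 0,"hand": 0},
])

```text
clock: 11.9
eef_pos: [0.4894, 0.1301, 0.034]
tool_rot: [0.659, 0.752, -0.006, -0.004]
ft_force: [-13.1, -1.6, 6.0]
grip_width: 0.0002
grasp_force: 7.2
```

drive_tool([
  {"dx": 0,"dy": 0.01,"dz": 0,"wx": 0,"wy": 0,"wz": 0,"hand": 0},
  {"dx": 0,"dy": 0.01,"dz": 0,"wx": 0,"wy": 0,"wz": 0,"hand": 0},
])

```text
clock: 12.1
eef_pos: [0.4898, 0.1302, 0.034]
tool_rot: [0.659, 0.752, -0.006, -0.004]
ft_force: [-13.0, -2.3, 5.8]
grip_width: 0.0002
grasp_force: 7.3
```

drive_tool([
  {"dx": 0,"dy": 0.01,"dz": 0,"wx": 0,"wy": 0,"wz": 0,"hand": 0},
  {"dx": 0,"dy": 0.01,"dz": 0,"wx": 0,"wy": 0,"wz": 0,"hand": 0},
])

```text
clock: 12.3
eef_pos: [0.4899, 0.1302, 0.0339]
tool_rot: [0.659, 0.752, -0.006, -0.005]
ft_force: [-14.1, -1.1, 7.0]
grip_width: -0.0002
grasp_force: 7.9
```

```bash
python3 -c "
from h import *
k=cal('wrist');im=bot.camera('wrist');save('w8',im);go([0,0,0],97.6)
a=cv2.imread('pics/w8.png')[200:420,330:640]
# gold far end vs nest: print along row of mark
for r in bot.outline_of('wrist','blank')[:2]: print(r['score'],r['extent'])
for v in (322,326,330): print([tuple(int(x) for x in im[v,c]) for c in range(590,622,2)])"
```

```text
at [0.4899 0.1302 0.0339] d [ -1.281 -10.046   0.832] w [-0.173  0.013  0.003] F [-14.45  -1.27   7.08] t 12.35 grip 6.153290248739717e-05 7.896059453487396
0.89 [482.3, 324.3, 252.4, 65.6]
[(229, 170, 54), (229, 170, 53), (228, 169, 53), (229, 169, 52), (229, 169, 55), (228, 167, 53), (228, 168, 52), (228, 169, 53), (227, 167, 53), (151, 105, 35), (25, 27, 25), (35, 35, 34), (59, 59, 55), (73, 71, 67), (79, 77, 71), (77, 77, 72)]
[(234, 176, 56), (235, 177, 57), (234, 176, 57), (233, 174, 55), (232, 175, 55), (232, 174, 54), (231, 173, 53), (233, 176, 57), (232, 175, 55), (157, 112, 43), (26, 28, 27), (45, 44, 42), (68, 69, 63), (78, 76, 72), (77, 76, 72), (77, 75, 70)]
[(231, 173, 58), (230, 172, 54), (231, 171, 55), (230, 171, 57), (229, 170, 54), (230, 170, 54), (230, 170, 57), (229, 169, 54), (228, 167, 51), (49, 42, 30), (28, 30, 28), (58, 57, 54), (73, 73, 68), (77, 77, 70), (77, 77, 72), (77, 77, 72)]
```

drive_tool([
  {"dx": 0,"dy": 0.015,"dz": 0,"wx": 0,"wy": 0,"wz": 0,"hand": 0},
  {"dx": 0,"dy": 0.015,"dz": 0,"wx": 0,"wy": 0,"wz": 0,"hand": 0},
])

```text
clock: 12.6
eef_pos: [0.49, 0.1302, 0.0339]
tool_rot: [0.659, 0.752, -0.007, -0.005]
ft_force: [-15.3, -2.8, 8.8]
grip_width: -0.0002
grasp_force: 8.8
```

drive_tool([
  {"dx": 0,"dy": 0.015,"dz": 0,"wx": 0,"wy": 0,"wz": 0,"hand": 0},
  {"dx": 0,"dy": 0.015,"dz": 0,"wx": 0,"wy": 0,"wz": 0,"hand": 0},
])

```text
clock: 12.8
eef_pos: [0.4901, 0.1302, 0.0338]
tool_rot: [0.659, 0.752, -0.007, -0.005]
ft_force: [-16.8, -1.8, 9.2]
grip_width: 0.0004
grasp_force: 9.7
```

The push stalls at x=0.490 while the force climbs to 17 N, so the blank is home. I back off, rise and go over the mark.

drive_tool([
  {"dx": 0,"dy": -0.15,"dz": 0,"wx": 0,"wy": 0,"wz": 0,"hand": 0},
  {"dx": 0,"dy": -0.5,"dz": 0,"wx": 0,"wy": 0,"wz": 0,"hand": 0},
  {"dx": 0,"dy": -0.5,"dz": -1,"wx": 0,"wy": 0,"wz": 0,"hand": 0},
  {"dx": 0,"dy": -0.5,"dz": -2,"wx": 0,"wy": 0,"wz": 0,"hand": 0},
  {"dx": 0,"dy": 0.5,"dz": -2.6,"wx": 0,"wy": 0,"wz": 0,"hand": 0},
  {"dx": 0,"dy": 1.5,"dz": -2.6,"wx": 0,"wy": 0,"wz": 0,"hand": 0},
  {"dx": 0,"dy": 1.5,"dz": -2.6,"wx": 0,"wy": 0,"wz": 0,"hand": 0},
  {"dx": 0,"dy": 1.5,"dz": -2.6,"wx": 0,"wy": 0,"wz": 0,"hand": 0},
  {"dx": 0,"dy": 1.5,"dz": -2.6,"wx": 0,"wy": 0,"wz": 0,"hand": 0},
])

```text
clock: 13.7
eef_pos: [0.572, 0.1415, 0.1647]
tool_rot: [0.659, 0.752, -0.001, -0.001]
ft_force: [0.2, -0.4, -0.7]
grip_width: -0.0003
grasp_force: 0.0
```

```bash
cat >> h.py <<'E'
def mark(z=.034):
    """ring centre: centroid of gold lines inside the blue patch's filled hull"""
    k=cal('wrist'); im=bot.camera('wrist'); 
    hsv=cv2.cvtColor(im,cv2.COLOR_RGB2HSV)
    b=cv2.inRange(hsv,(105,120,40),(130,255,255)); b=cv2.morphologyEx(b,cv2.MORPH_CLOSE,np.ones((9,9)))
    n,l,s,c=cv2.connectedComponentsWithStats(b); i=1+np.argmax(s[1:,4]); x,y,w,h=s[i,:4]
    g=cv2.inRange(hsv,(12,90,90),(35,255,255)); m=((l==i)&(g>0)).astype(np.uint8)
    v,u=np.nonzero(m); return im,k,s[i],c[i],(u.mean(),v.mean()),at(k,u.mean(),v.mean(),z)
E
python3 -c "
from h import *
im,k,s,c,g,p=mark(); save('w9',im); print(s,c,g,p)
go([0,0,0],97.6)
x,y,w,h=s[:4]; cv2.imwrite('pics/w9c.png',cv2.resize(cv2.imread('pics/w9.png')[y-40:y+h+40,x-120:x+w+120],None,fx=2.5,fy=2.5)); print(x,y)"
```

```text
[ 576  212   64  252 6220] [616.89099678 363.86945338] (np.float64(nan), np.float64(nan)) [nan nan nan]
at [0.5716 0.1415 0.1649] d [ -1.292 -11.697   3.332] w [-0.032  0.006 -0.001] F [ 0.25 -0.93  0.56] t 13.75 grip -8.569415614556634e-05 0.0
576 212h.py:33: RuntimeWarning: Mean of empty slice.
  v,u=np.nonzero(m); return im,k,s[i],c[i],(u.mean(),v.mean()),at(k,u.mean(),v.mean(),z)
  ret = ret.dtype.type(ret / rcount)
```

View pics/w9c.png

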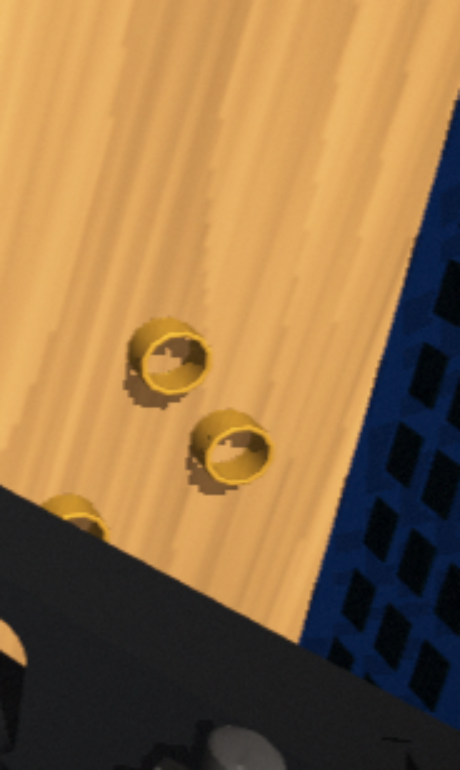

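That crop caught the blue tray (the loose rings and the tray at right) instead of the patch. My ten pictures are used up, so the rest is numeric. I restrict the search to the component nearest the expected pixel.

```bash
python3 - <<'E'
s=open('h.py').read()
s=s.replace("def mark(z=.034):","def mark(z=.034,guess=(.566,.1405)):")
s=s.replace("i=1+np.argmax(s[1:,4]);","e=proj(k,[*guess,z]); ok=[j for j in range(1,n) if s[j,4]>150]; i=min(ok,key=lambda j:np.hypot(*(c[j]-e)));")
s=s.replace("(l==i)&(g>0)","(l==i)&(b0==0)").replace("b=cv2.morph","b0=b; b=cv2.morph")
open('h.py','w').write(s)
E
python3 - <<'E'
from h import *
np.set_printoptions(precision=4,suppress=True)
im,k,s,c,g,p=mark(); print(s,c,g,p, proj(k,[.566,.1405,.034]))
print('patch centre',at(k,*c,.034))
# ring by template: Hough around
x,y,w,h=s[:4]
gray=cv2.cvtColor(im,cv2.COLOR_RGB2GRAY)[y:y+h,x:x+w]
big=cv2.resize(gray,None,fx=4,fy=4,interpolation=cv2.INTER_CUBIC)
cs=cv2.HoughCircles(big,cv2.HOUGH_GRADIENT,1.5,20,param1=100,param2=20,minRadius=20,maxRadius=60); print(None if cs is None else [(q[0]/4+x,q[1]/4+y,q[2]/4) for q in cs[0][:3]])
r=bot.look_for('wrist','blank_mark'); print([(a['score'],a['extent']) for a in r[:2]])
b0=cv2.inRange(cv2.cvtColor(im,cv2.COLOR_RGB2HSV),(105,120,40),(130,255,255))[y-2:y+h+2,x-2:x+w+2]
for row in b0[::2,::1]: print(''.join('#' if q else '.' for q in row))
E
```

```text
[ 290  210   36   37 1212] [307.7046 227.8927] (np.float64(307.73548387096776), np.float64(228.38709677419354)) [0.5626 0.1404 0.034 ] (np.float64(312.61903117365125), np.float64(228.87447143984753))
patch centre [0.5626 0.1407 0.034 ]
[(np.float64(307.8125), np.float64(228.9375), np.float32(5.5625)), (np.float64(319.4375), np.float64(214.3125), np.float32(13.549999)), (np.float64(298.8125), np.float64(238.3125), np.float32(10.5875))]
[(0.88, [283.8, 228.3, 129.2, 35.7])]
........................................
..........................##########....
..###################################...
..################...################...
..################...################...
...###############...################...
...###############...################...
...###############...################...
...#############........#############...
...###########....#####...###########...
...##............######............##...
...############...#####..############...
...#############........#############...
....###############...###############...
....###############...################..
....###############...###############...
....###############...################..
....###############...################..
....##################################..
....#.####.#............................
........................................
```

```bash
python3 -c "
from h import *
go([.531,-.24,.287],97.6)"
```

```text
at [0.5718 0.1416 0.1655] d [-7.458 -1.822 -2.424] w [-0.02   0.005  0.001] F [0.92 0.69 0.11] t 13.85 grip -0.0001428689677736317 0.0
```

drive_tool([
  {"dx": 0,"dy": 0,"dz": -1,"wx": 0,"wy": 0,"wz": 0,"hand": 0},
  {"dx": -0.5,"dy": -0.12,"dz": -2,"wx": 0,"wy": 0,"wz": 0,"hand": 50},
  {"dx": -7.46,"dy": -1.82,"dz": -2.42,"wx": 0,"wy": 0,"wz": 0,"hand": 50},
  {"dx": -7.46,"dy": -1.82,"dz": -2.42,"wx": 0,"wy": 0,"wz": 0,"hand": 50},
  {"dx": -7.46,"dy": -1.82,"dz": -2.42,"wx": 0,"wy": 0,"wz": 0,"hand": 50},
  {"dx": -7.46,"dy": -1.82,"dz": -2.42,"wx": 0,"wy": 0,"wz": 0,"hand": 50},
  {"dx": -7.46,"dy": -1.82,"dz": -2.42,"wx": 0,"wy": 0,"wz": 0,"hand": 50},
  {"dx": -7.46,"dy": -1.82,"dz": -2.42,"wx": 0,"wy": 0,"wz": 0,"hand": 50},
  {"dx": -7.46,"dy": -1.82,"dz": -2.42,"wx": 0,"wy": 0,"wz": 0,"hand": 50},
  {"dx": -7.46,"dy": -1.82,"dz": -2.42,"wx": 0,"wy": 0,"wz": 0,"hand": 50},
  {"dx": -7.46,"dy": -1.82,"dz": -2.42,"wx": 0,"wy": 0,"wz": 0,"hand": 50},
  {"dx": -7.46,"dy": -1.82,"dz": -2.42,"wx": 0,"wy": 0,"wz": 0,"hand": 50},
  {"dx": -7.46,"dy": -1.82,"dz": -2.42,"wx": 0,"wy": 0,"wz": 0,"hand": 50},
  {"dx": -7.46,"dy": -1.82,"dz": -2.42,"wx": 0,"wy": 0,"wz": 0,"hand": 50},
])

```text
clock: 15.25
eef_pos: [0.5326, -0.2381, 0.287]
tool_rot: [0.658, 0.753, -0.0, -0.0]
ft_force: [0.3, 0.2, 0.2]
grip_width: 0.0502
grasp_force: 0.0
```

```bash
python3 - <<'E'
from h import *
np.set_printoptions(precision=4,suppress=True)
k=cal('wrist'); im=bot.camera('wrist'); save('w10',im); go([.531,-.24,.287],97.6)
for t,z in [('punch',.157),('scriber_centre',.142),('burnisher_centre',.15),('tool_block',.09)]:
    for r in bot.outline_of('wrist',t)[:2]:
        e=r['extent']; print(t,round(r['score'],2),np.round(e,1),at(k,e[0],e[1],z)[:2])
        if t=='punch':
            m=r['region']; hsv=cv2.cvtColor(im,cv2.COLOR_RGB2HSV)
            g=(cv2.inRange(hsv,(15,110,120),(35,255,255))>0)&(cv2.dilate(m.astype(np.uint8),np.ones((5,5)))>0)
            v,u=np.nonzero(g); print('gold',len(u),u.mean(),v.mean(),u.min(),u.max(),v.min(),v.max(),at(k,u.mean(),v.mean(),.157))
            x,y=int(e[0]),int(e[1])
            for vv in range(y-28,y+30,3): print(''.join('G' if g[vv,uu] else ('#' if m[vv,uu] else '.') for uu in range(x-26,x+27)))
E
```

```text
at [ 0.5326 -0.2383  0.287 ] d [-0.029 -0.036 -0.   ] w [-0.004  0.001  0.027] F [ 0.15 -0.54 -0.15] t 15.3 grip 0.05002607002099285 0.0
punch 0.8 [309.1 221.8  24.7  43.8] [ 0.5242 -0.2341]
gold 682 308.8255131964809 226.39442815249268 296 324 199 244 [ 0.5244 -0.2373  0.157 ]
.....................................................
.....................................................
.......................GGGG.......G..................
...................GGGGG###########..GG..............
................GGGGG#################.GG............
................GGG####################.GG...........
...............GGG######################.G...........
...............GGG######################.G...........
..............GGG#########GGGG##########.G...........
.............GGG####GGGGGGGGGGGGGGG#####GG...........
.............GGG#GGGGGGGGGGGGGGGGGGGGG##GG...........
.............GG#GGGGGGGGGGGGGGGGGGGGGG##.G...........
.............GGGGGGGGGGGGGGGGGGGGGGGGG##.G...........
.............GGGGGGGGGGGGGGGGGGGGGGGG###GG...........
.............GGGG#GGGGGGGGGGGGGGGGGG##.GG............
..............GGGGG#GGGGGGGGGGGGGGG#.GGG.............
.................GGGGGG##GGGGG##.GGGG................
...........................GGG.......................
.....................................................
.....................................................
scriber_centre 0.9 [312.1 153.7  25.5  24. ] [ 0.5202 -0.1901]
burnisher_centre 0.86 [308.5 283.9  29.3  47.2] [ 0.5298 -0.2825]
burnisher_centre 0.19 [314.8 205.9  78.9 193.6] [ 0.5267 -0.2242]
tool_block 0.82 [315.2 204.8  76.8 193.8] [ 0.5278 -0.2363]
```

```bash
python3 - <<'E'
from h import *
np.set_printoptions(precision=4,suppress=True)
import h
def kk(pos,q):
    c=bot.get_calibration('wrist'); T=np.eye(4); T[:3,:3]=R.from_quat(q).as_matrix(); T[:3,3]=pos; M=T@np.array(c['mount'])
    return 240/np.tan(np.radians(c['vfov'])/2),c['cx'],c['cy'],M[:3,3],M[:3,:3]
k2=kk([.5191,-.2411,.3002],[.9872,.1594,-.0004,-.0001]); k10=cal('wrist')
for n,k,(x,y) in [('w2',k2,(324,212)),('w10',k10,(309,231))]:
    im=cv2.imread(f'pics/{n}.png'); hsv=cv2.cvtColor(im,cv2.COLOR_BGR2HSV)
    sub=hsv[y-22:y+18,x-18:x+19]
    g=(sub[...,1]>165)&(sub[...,2]>150)&(sub[...,0]>15)&(sub[...,0]<32)
    v,u=np.nonzero(g); print(n,len(u),u.min()+x-18,u.max()+x-18,v.min()+y-22,v.max()+y-22,'mean',u.mean()+x-18,v.mean()+y-22,at(k,u.mean()+x-18,v.mean()+y-22,.157))
    for r in range(0,40,2): print(''.join('G' if q else '.' for q in g[r]),sub[r,18])
    # model: projected circle of radius 7.5mm at the cap top, at candidate centres
E
```

```text
w2 316 313 335 204 225 mean 321.7911392405063 214.8259493670886 [ 0.5257 -0.2399  0.157 ]
..................................... [15 17 30]
..................................... [12 49 26]
..................................... [150   9  27]
..................................... [15 36 28]
..................................... [ 0 21 24]
..................................... [18 19 66]
..................................... [ 18 191 108]
............GGGG..................... [ 18 196 129]
.........GGGGGGGGG................... [ 18 200 143]
........GGGGGGGGGGGGG................ [ 19 194 201]
.......GGGGGGGGGGGGGGGGG............. [ 21 191 238]
.......GGGGGGGGGGGGGGGGGGG........... [ 21 193 234]
.......GGGGGGGGGGGGGGGGGGGG.......... [ 20 196 229]
.......GGGGGGGGGGGGGGGGGGGG.......... [ 20 194 229]
.......GGGGGGGGGGGGGGGGGGGG.......... [ 20 193 232]
.........GGGGGGGGGGGGGGGG............ [ 20 195 228]
..........GGGGGGGGGGGGGG............. [ 20 197 225]
.............G.GGGGGG................ [ 19 200 173]
..................................... [ 16 149 216]
.....................................
[... 433 characters left out ...]
G......... [ 20 195 226]
..........GGGGGGGGGGGGGGGGGGG........ [ 20 194 233]
.........GGGGGGGGGGGGGGGGGGGGG....... [ 22 189 242]
.........GGGGGGGGGGGGGGGGGGGG........ [ 22 188 243]
.........GGGGGGGGGGGGGGGGGGGG........ [ 21 190 240]
.........GGGGGGGGGGGGGGGGGGG......... [ 21 192 236]
..........GGGGGGGGGGGGGGGGGG......... [ 21 192 234]
...........GGGGGGGGGGGGGGGGG......... [ 20 194 230]
............GGGGGGGGGGGGGGG.......... [ 20 195 228]
..............GGGGGGGGGGG............ [ 20 197 225]
..................GGG................ [ 19 199 172]
..................................... [ 15 155 115]
..................................... [ 15 149 118]
..................................... [ 16 150 117]
```

```bash
python3 -c "
from h import *
go([.5253,-.2405,.19],97.6);go([.5253,-.2405,.108],97.6)"
```

```text
at [ 0.5325 -0.2392  0.2869] d [-0.005 -0.145  1.939] w [-0.003  0.003  0.011] F [-0.41 -0.45 -0.02] t 15.5 grip 0.049881677820533286 0.0
at [ 0.5325 -0.2392  0.2869] d [-0.005 -0.145  3.579] w [-0.003  0.003  0.011] F [-0.41 -0.45 -0.02] t 15.5 grip 0.049881677820533286 0.0
```

drive_tool([
  {"dx": 0,"dy": -0.14,"dz": 1.0,"wx": 0,"wy": 0,"wz": 0,"hand": 50},
  {"dx": 0,"dy": -0.14,"dz": 1.94,"wx": 0,"wy": 0,"wz": 0,"hand": 50},
  {"dx": 0,"dy": -0.14,"dz": 1.94,"wx": 0,"wy": 0,"wz": 0,"hand": 50},
  {"dx": 0,"dy": -0.14,"dz": 1.94,"wx": 0,"wy": 0,"wz": 0,"hand": 50},
  {"dx": 0,"dy": -0.14,"dz": 1.94,"wx": 0,"wy": 0,"wz": 0,"hand": 50},
])

```text
clock: 16.0
eef_pos: [0.5276, -0.2418, 0.1933]
tool_rot: [0.659, 0.752, 0.001, 0.003]
ft_force: [-0.3, 0.0, 1.0]
grip_width: 0.0506
grasp_force: 0.0
```

```bash
python3 - <<'E'
from h import *
go([.5253,-.2405,.108],97.6)
k=cal('wrist'); im=bot.camera('wrist')
e=proj(k,[.5253,-.2405,.157]); print(e); x,y=map(int,e)
hsv=cv2.cvtColor(im,cv2.COLOR_RGB2HSV); x0,x1,y0,y1=x-40,x+40,max(0,y-50),min(480,y+50)
s=hsv[y0:y1,x0:x1]; g=((s[...,1]>165)&(s[...,2]>150)&(s[...,0]>15)&(s[...,0]<32)).astype(np.uint8)
n,l,st,c=cv2.connectedComponentsWithStats(g); i=1+np.argmax(st[1:,4]); print(st[i],c[i]+[x0,y0],at(k,*(c[i]+[x0,y0]),.157), [st[i,0]+x0,st[i,1]+y0])
E
```

```text
at [ 0.5276 -0.2418  0.1933] d [ 0.039 -0.05   1.705] w [ 0.055  0.04  -0.   ] F [-0.32  0.01  1.01] t 16.0 grip 0.05056071265916538 0.0
(np.float64(315.5131106420248), np.float64(280.79823793536895))
[ 25  28  32  38 935] [315.82139037 275.98181818] [ 0.52513105 -0.23813049  0.157     ] [np.int32(300), np.int32(258)]
```

drive_tool([
  {"dx": 0.02,"dy": -0.04,"dz": 0.6,"wx": 0,"wy": 0,"wz": 0,"hand": 50},
  {"dx": 0.02,"dy": -0.04,"dz": 1.2,"wx": 0,"wy": 0,"wz": 0,"hand": 50},
  {"dx": 0.02,"dy": -0.04,"dz": 1.7,"wx": 0,"wy": 0,"wz": 0,"hand": 50},
  {"dx": 0.02,"dy": -0.04,"dz": 1.7,"wx": 0,"wy": 0,"wz": 0,"hand": 50},
  {"dx": 0.02,"dy": -0.04,"dz": 1.7,"wx": 0,"wy": 0,"wz": 0,"hand": 50},
  {"dx": 0.02,"dy": -0.04,"dz": 1.7,"wx": 0,"wy": 0,"wz": 0,"hand": 50},
])

```text
clock: 16.65
eef_pos: [0.5252, -0.2411, 0.1078]
tool_rot: [0.659, 0.752, 0.001, 0.003]
ft_force: [0.1, 0.8, 0.0]
grip_width: 0.0502
grasp_force: 0.0
```

```bash
python3 -c "
from h import *
go([.5253,-.2405,.108],97.6)"
```

```text
at [ 0.5252 -0.2411  0.1078] d [ 0.012  0.003 -0.005] w [ 0.047  0.035 -0.001] F [0.1  0.8  0.02] t 16.65 grip 0.0501719163398721 0.0
```

Well placed. I fix the slight tilt and then close.

drive_tool([
  {"dx": 0.01,"dy": 0,"dz": 0,"wx": 0.05,"wy": 0.04,"wz": 0,"hand": 50},
  {"dx": 0.01,"dy": 0,"dz": 0,"wx": 0.05,"wy": 0.04,"wz": 0,"hand": 50},
  {"dx": 0.01,"dy": 0,"dz": 0,"wx": 0.05,"wy": 0.04,"wz": 0,"hand": 8},
  {"dx": 0.01,"dy": 0,"dz": 0,"wx": 0.05,"wy": 0.04,"wz": 0,"hand": 8},
  {"dx": 0.01,"dy": 0,"dz": 0,"wx": 0.05,"wy": 0.04,"wz": 0,"hand": 8},
  {"dx": 0.01,"dy": 0,"dz": 0,"wx": 0.05,"wy": 0.04,"wz": 0,"hand": 8},
  {"dx": 0.01,"dy": 0,"dz": 0,"wx": 0.05,"wy": 0.04,"wz": 0,"hand": 8},
  {"dx": 0.01,"dy": 0,"dz": 0,"wx": 0.05,"wy": 0.04,"wz": 0,"hand": 8},
  {"dx": 0.01,"dy": 0,"dz": 0,"wx": 0.05,"wy": 0.04,"wz": 0,"hand": 8},
  {"dx": 0.01,"dy": 0,"dz": 0,"wx": 0.05,"wy": 0.04,"wz": 0,"hand": 8},
  {"dx": 0.01,"dy": 0,"dz": 0,"wx": 0.05,"wy": 0.04,"wz": 0,"hand": 8},
])

```text
clock: 17.75
eef_pos: [0.5243, -0.2398, 0.1055]
tool_rot: [0.659, 0.752, 0.0, -0.002]
ft_force: [4.2, 1.4, 2.1]
grip_width: 0.0164
grasp_force: 58.5
```

```bash
python3 -c "
from h import *
go([.5253,-.2405,.108],97.6)
print(bot.get_obs()['tool_rot'],bot.get_obs()['ft_torque'])"
```

```text
at [ 0.5243 -0.2398  0.1055] d [-0.017  0.018 -0.05 ] w [-0.025 -0.029  0.002] F [4.18 1.38 2.09] t 17.75 grip 0.016416957775482365 58.506174087524414
[ 6.58619176e-01  7.52474553e-01  3.32075217e-05 -1.68150410e-03] [ 1.75461164e-01 -1.14394232e+00 -6.80816081e-04]
```

drive_tool([
  {"dx": 0,"dy": -0.02,"dz": -0.2,"wx": 0,"wy": 0,"wz": 0,"hand": 8},
  {"dx": 0,"dy": -0.02,"dz": -0.5,"wx": 0,"wy": 0,"wz": 0,"hand": 8},
  {"dx": 0,"dy": -0.02,"dz": -0.9,"wx": 0,"wy": 0,"wz": 0,"hand": 8},
  {"dx": 0,"dy": -0.02,"dz": -1.3,"wx": 0,"wy": 0,"wz": 0,"hand": 8},
  {"dx": 0,"dy": -0.02,"dz": -1.7,"wx": 0,"wy": 0,"wz": 0,"hand": 8},
  {"dx": 0,"dy": -0.02,"dz": -2.2,"wx": 0,"wy": 0,"wz": 0,"hand": 8},
  {"dx": 0,"dy": -0.02,"dz": -2.2,"wx": 0,"wy": 0,"wz": 0,"hand": 8},
  {"dx": 0,"dy": -0.02,"dz": -2.2,"wx": 0,"wy": 0,"wz": 0,"hand": 8},
  {"dx": 0,"dy": -0.02,"dz": -2.2,"wx": 0,"wy": 0,"wz": 0,"hand": 8},
])

```text
clock: 18.65
eef_pos: [0.5211, -0.2397, 0.2127]
tool_rot: [0.659, 0.752, -0.002, -0.005]
ft_force: [-0.5, -0.4, -1.5]
grip_width: 0.0166
grasp_force: 59.9
```

```bash
python3 - <<'E'
from h import *
np.set_printoptions(precision=4,suppress=True)
go([.5625,.1404,.24],97.6)
o=bot.get_obs();print(o['tool_rot'],o['ft_torque'],o['joint_pos'])
k=cal('wrist'); im=bot.camera('wrist'); save('w11',im)
# held cap and shape in tool coordinates
for r in bot.outline_of('wrist','punch')[:2]:
    print(r['score'],r['extent']); m=r['region']
    for v in range(0,480,12):
        u=np.where(m[v])[0]
        if len(u): print(v,u.min(),u.max(),(u.min()+u.max())/2)
hsv=cv2.cvtColor(im,cv2.COLOR_RGB2HSV); g=((hsv[...,1]>165)&(hsv[...,2]>120)&(hsv[...,0]>15)&(hsv[...,0]<32)).astype(np.uint8); g[:300]=0
n,l,st,c=cv2.connectedComponentsWithStats(g)
for i in np.argsort(-st[1:,4])[:3]+1: print(st[i],c[i])
E
```

```text
at [ 0.5211 -0.2397  0.2127] d [ 7.43   1.819 -0.522] w [-0.102 -0.06  -0.004] F [-0.49 -0.4  -1.54] t 18.65 grip 0.01662422966626135 59.8691064119339
[ 0.6588  0.7523 -0.0016 -0.0049] [-0.0037  0.0043  0.0123] [-0.4311  0.4084  0.1644  1.3371 -0.0003  1.0075]
0.68 [319.5, 346.4, 67.6, 178.1]
264 312 329 320.5
276 309 332 320.5
288 307 333 320.0
300 301 337 319.0
312 298 341 319.5
324 298 343 320.5
336 297 343 320.0
348 295 345 320.0
360 292 345 318.5
372 290 349 319.5
384 288 350 319.0
396 288 350 319.0
408 289 349 319.0
420 289 350 319.5
432 299 338 318.5
[ 292  373   58   63 2940] [320.2816 404.9765]
[289 407   1   2   2] [289.  407.5]
[289 410   1   1   1] [289. 410.]
```

The punch is held straight: its image centreline stays at columns 319-320 from cap to nose. I rise clear of the scriber and carry it over the mark.

drive_tool([
  {"dx": 0,"dy": 0,"dz": -0.6,"wx": 0,"wy": 0,"wz": 0,"hand": 8},
  {"dx": 0,"dy": 0,"dz": -1.2,"wx": -0.1,"wy": -0.06,"wz": 0,"hand": 8},
  {"dx": 0.7,"dy": 0.17,"dz": -1.2,"wx": -0.1,"wy": -0.06,"wz": 0,"hand": 8},
  {"dx": 1.6,"dy": 0.4,"dz": -1.2,"wx": -0.1,"wy": -0.06,"wz": 0,"hand": 8},
  {"dx": 2.5,"dy": 0.6,"dz": -1.2,"wx": -0.1,"wy": -0.06,"wz": 0,"hand": 8},
  {"dx": 3.4,"dy": 0.83,"dz": -1.2,"wx": -0.1,"wy": -0.06,"wz": 0,"hand": 8},
  {"dx": 4.3,"dy": 1.05,"dz": -1.2,"wx": -0.1,"wy": -0.06,"wz": 0,"hand": 8},
  {"dx": 5.2,"dy": 1.27,"dz": -1.2,"wx": -0.1,"wy": -0.06,"wz": 0,"hand": 8},
  {"dx": 6.1,"dy": 1.5,"dz": -1.2,"wx": -0.1,"wy": -0.06,"wz": 0,"hand": 8},
  {"dx": 6.9,"dy": 1.7,"dz": -1.2,"wx": -0.1,"wy": -0.06,"wz": 0,"hand": 8},
  {"dx": 7.43,"dy": 1.82,"dz": -1.2,"wx": -0.1,"wy": -0.06,"wz": 0,"hand": 8},
  {"dx": 7.43,"dy": 1.82,"dz": -1.2,"wx": -0.1,"wy": -0.06,"wz": 0,"hand": 8},
  {"dx": 7.43,"dy": 1.82,"dz": -1.2,"wx": -0.1,"wy": -0.06,"wz": 0,"hand": 8},
  {"dx": 7.43,"dy": 1.82,"dz": -1.2,"wx": -0.1,"wy": -0.06,"wz": 0,"hand": 8},
])

```text
clock: 20.15
eef_pos: [0.5637, 0.1391, 0.275]
tool_rot: [0.659, 0.752, 0.0, 0.002]
ft_force: [-0.4, 0.1, -1.4]
grip_width: 0.0164
grasp_force: 59.9
```

```bash
python3 - <<'E'
from h import *
np.set_printoptions(precision=4,suppress=True)
go([.5626,.1404,.165],97.6)
k=cal('wrist'); im=bot.camera('wrist'); save('w12',im)
r=bot.outline_of('wrist','punch')[0]; m=r['region']; print(r['score'],r['extent'])
g=cv2.cvtColor(im,cv2.COLOR_RGB2GRAY)
for v in range(215,300,3): print(v,''.join('%4d'%q for q in g[v,302:340:2]),''.join('#' if q else '.' for q in m[v,302:340]))
E
```

```text
at [0.5637 0.1391 0.275 ] d [ 0.035 -0.025  2.2  ] w [ 0.029  0.031 -0.012] F [-0.41  0.08 -1.36] t 20.15 grip 0.016350656055305158 59.881253242492676
0.96 [319.5, 347.8, 68.8, 183.5]
215  152 114  86  87  83  84  85  86  86  86  85  85  83  84  84 105 135  24 156 ......................................
218  141  90  90  90  89  87  89  92  90  90  87  85  85  84  83  80  72 115  76 ......................................
221   97  98  97  98  99  98  97  99  98  98  98  97  98  99  98  98  98  96  96 ......................................
224   71  89  98 105 107 104 105 107 108 106  99  99  92  93  91  89  90  99  93 ......................................
227   95  97 100 102 106 104 106 107 107 107 102  97  93  94  93  87  93 101  92 ......................................
230   94  98 100 105 106 107 107 108 108 104 102  97  91  94  91  88  93 101  90 ......................................
233   96 100  94  99 104 107 107 111 107 106 100  96  91  94  89  87  96  96  89 ......................................
236   96  99  94 104 104 107 109 109 107 104 101  92  92  94  89  90 101  95
[... 1863 characters left out ...]
0 123 135 143 147 150 151 150 146 139 128 114  90 177 176 181 ......#########################.......
287  181 180 181 126 123 138 145 149 152 152 149 146 137 128 113  93 169 178 183 .....##########################.......
290  180 180 184 110 128 137 145 149 153 150 150 143 139 129 116  95 160 178 185 .....###########################......
293  181 182 183 112 107  84  72  74  72  72  73  70  70  67  95  97 156 181 184 .....###########################......
296  180 184  96  64  70  49  37  37  37  35  36  36  34  40  62  62 103 181 184 ....#############################.....
299  148  60  38  35  40  56  68  57  54  52  54  60  67  52  39  32  41  55 163 .###################################..
```

drive_tool([
  {"dx": 0.03,"dy": -0.02,"dz": 0.8,"wx": 0.03,"wy": 0.03,"wz": 0,"hand": 8},
  {"dx": 0.03,"dy": -0.02,"dz": 1.6,"wx": 0.03,"wy": 0.03,"wz": 0,"hand": 8},
  {"dx": 0.03,"dy": -0.02,"dz": 2.2,"wx": 0.03,"wy": 0.03,"wz": 0,"hand": 8},
  {"dx": 0.03,"dy": -0.02,"dz": 2.5,"wx": 0.03,"wy": 0.03,"wz": 0,"hand": 8},
  {"dx": 0.03,"dy": -0.02,"dz": 2.5,"wx": 0.03,"wy": 0.03,"wz": 0,"hand": 8},
  {"dx": 0.03,"dy": -0.02,"dz": 2.5,"wx": 0.03,"wy": 0.03,"wz": 0,"hand": 8},
])

```text
clock: 20.85
eef_pos: [0.5638, 0.1404, 0.1512]
tool_rot: [0.659, 0.752, 0.001, 0.0]
ft_force: [0.8, -0.5, -0.9]
grip_width: 0.0165
grasp_force: 59.9
```

```bash
python3 - <<'E'
from h import *
np.set_printoptions(precision=4,suppress=True)
go([.5626,.1405,.15],97.6); print(bot.get_obs()['tool_rot'])
im,k,s,c,g,p=mark(); save('w13',im); print(s,c,g,p)
r=bot.outline_of('wrist','punch')[0]; m=r['region']; print(r['score'],r['extent'])
gr=cv2.cvtColor(im,cv2.COLOR_RGB2GRAY)
hsv=cv2.cvtColor(im,cv2.COLOR_RGB2HSV); b0=cv2.inRange(hsv,(105,120,40),(130,255,255))
for v in range(205,300,2): print(v,''.join('#' if b0[v,u] else ('P' if m[v,u] else ('g' if hsv[v,u,1]>140 and 12<hsv[v,u,0]<35 else '.')) for u in range(285,355)))
E
```

```text
at [0.5638 0.1404 0.1512] d [ 0.006 -0.023  0.024] w [ 0.021 -0.007 -0.018] F [ 0.79 -0.49 -0.93] t 20.85 grip 0.016536233628862286 59.946831464767456
[0.6593 0.7519 0.0009 0.0004]
[ 300  215   38   38 1342] [318.6356 233.6498] (np.float64(319.26451612903224), np.float64(233.36774193548388)) [0.5631 0.141  0.034 ]
0.94 [320.5, 348.8, 64.7, 184.8]
205 ......................................................................
207 ......................................................................
209 ......................................................................
211 ......................................................................
213 ...................................................gggggg.............
215 ggggggggggggggg.......................#############.ggggggggggggg.....
217 gggggggggggggg.#####################################ggggggggggggggggg.
219 gggggggggggggg.#################...#################gggggggggggggggggg
221 gggggggggggggg.#################...#################gggggggggggggggggg
223 gggggggggggggg.#################...#################gggggggggggggggggg
2
[... 2148 characters left out ...]
PP..ggggggggggggggggggggg
283 gggggggggggggggggggggggPPPPPPPPPPPPPPPPPPPPPPPP..ggggggggggggggggggggg
285 gggggggggggggggggggggggPPPPPPPPPPPPPPPPPPPPPPPP..ggggggggggggggggggggg
287 gggggggggggggggggggggg.PPPPPPPPPPPPPPPPPPPPPPPP..ggggggggggggggggggggg
289 ggggggggggggggggggggggPPPPPPPPPPPPPPPPPPPPPPPPP..ggggggggggggggggggggg
291 ..............ggggggggPPPPPPPPPPPPPPPPPPPPPPPPPP..ggggggg.............
293 ..............ggggggggPPPPPPPPPPPPPPPPPPPPPPPPPP..ggggggg.............
295 ..............ggggggggPPPPPPPPPPPPPPPPPPPPPPPPPPPgggggggg.............
297 ..............ggggg.PPPPPPPPPPPPPPPPPPPPPPPPPPPPPP.gggggg.............
299 ..............ggg.PPPPPPPPPPPPPPPPPPPPPPPPPPPPPPPPPP..ggg.............
```

The ring's centre is at about (318.8,234) with the punch nose at column 320 above it. I move about +1.8 mm in tool x and -0.8 mm in tool y, then lower to a closer hover with the nose 27 mm up.

drive_tool([
  {"dx": 0.036,"dy": -0.016,"dz": 0,"wx": 0.02,"wy": 0,"wz": 0,"hand": 8},
  {"dx": 0.036,"dy": -0.016,"dz": 0.2,"wx": 0.02,"wy": 0,"wz": 0,"hand": 8},
  {"dx": 0.036,"dy": -0.016,"dz": 0.39,"wx": 0.02,"wy": 0,"wz": 0,"hand": 8},
  {"dx": 0.036,"dy": -0.016,"dz": 0.39,"wx": 0.02,"wy": 0,"wz": 0,"hand": 8},
  {"dx": 0.036,"dy": -0.016,"dz": 0.39,"wx": 0.02,"wy": 0,"wz": 0,"hand": 8},
  {"dx": 0.036,"dy": -0.016,"dz": 0.39,"wx": 0.02,"wy": 0,"wz": 0,"hand": 8},
])

```text
clock: 21.55
eef_pos: [0.5625, 0.1429, 0.1311]
tool_rot: [0.659, 0.752, 0.0, -0.0]
ft_force: [0.8, -0.5, -1.3]
grip_width: 0.0169
grasp_force: 59.9
```

```bash
cat > asc.py <<'E'
from h import *
np.set_printoptions(precision=4,suppress=True)
go([.5626,.1420,.1315],97.6); print(bot.get_obs()['tool_rot'],bot.get_obs()['ft_torque'])
im,k,s,c,g,p=mark(); print(s,c,g,p)
r=bot.outline_of('wrist','punch')[0]; m=r['region']; print(r['score'],r['extent'])
hsv=cv2.cvtColor(im,cv2.COLOR_RGB2HSV); b0=cv2.inRange(hsv,(105,120,40),(130,255,255))
for v in range(s[1]-4,290,2): print(v,''.join('#' if b0[v,u] else ('P' if m[v,u] else ('g' if hsv[v,u,1]>140 and 12<hsv[v,u,0]<35 else '.')) for u in range(285,355)))
gr=cv2.cvtColor(im,cv2.COLOR_RGB2GRAY)
for v in range(240,268,2): print(v,''.join('%4d'%q for q in gr[v,300:342:2]))
E
python3 asc.py
```

```text
at [0.5625 0.1429 0.1311] d [-0.018 -0.    -0.007] w [-0.004 -0.006 -0.001] F [ 0.79 -0.48 -1.29] t 21.55 grip 0.016883774211802455 59.94696021080017
[ 0.6587  0.7524  0.0001 -0.0003] [ 0.0326 -0.0014  0.0255]
[ 300  228   41   40 1413] [320.3192 245.8217] (np.float64(320.3965517241379), np.float64(247.2528735632184)) [0.5627 0.1407 0.034 ]
0.63 [318.8, 346.7, 64.1, 179.4]
224 ......................................................................
226 ........g...gggggggggggggggggggggggggggggggggggggggggggggggggggggg....
228 gggggggggggggg.########################################.gggggggggggggg
230 ggggggggggggggg.#######################################.gggggggggggggg
232 ggggggggggggggg.##################..###################.gggggggggggggg
234 ggggggggggggggg.##################..###################.gggggggggggggg
236 ggggggggggggggg.##################...##################.gggggggggggggg
238 ggggggggggggggg.##################...##################.gggggggggggggg
240 ggggggggggggggg.##################...##################.gggggggggggggg
242 ggggggggggggggg.##################.g.########
[... 2296 characters left out ...]
4  34  34  31  35  36  34  82 199 158 201 180  37  33  35  36  34  34  34  59
254  163  32  32  35  34  33  32  34  32  35 198  46  35  34  36  33  34  33  31  32  60
256  165  34  35  32  33  35  33  34  32  37 157  56  34  35  35  34  34  36  35  34  74
258  182  35  34  35  33  35  36  35  35  69 127 106  43  34  33  34  34  35  33  33  58
260  182  32  32  35  32  35  33  34 115 137 141 139 116  57  32  33  35  34  35  37  36
262  189  35  34  35  35  32  37 132 150 155 156 154 148 137  53  35  33  35  35  34  32
264  188  50  33  33  37  34 118 145 150 155 155 155 146 136 123  49  34  33  34  34  32
266  186  48  34  33  35  80 133 146 150 156 157 152 147 140 125 106  34  32  31  33  34
```

The ring is now at (320.5,248) and the nose at column 320. In tool x the two estimates put the nose -0.6 and +1.2 mm from the ring's centre, so it is well inside the ring. I feel my way down.

drive_tool([
  {"dx": 0,"dy": 0,"dz": 0.06,"wx": 0,"wy": 0,"wz": 0,"hand": 8},
  {"dx": 0,"dy": 0,"dz": 0.12,"wx": 0,"wy": 0,"wz": 0,"hand": 8},
  {"dx": 0,"dy": 0,"dz": 0.16,"wx": 0,"wy": 0,"wz": 0,"hand": 8},
  {"dx": 0,"dy": 0,"dz": 0.18,"wx": 0,"wy": 0,"wz": 0,"hand": 8},
  {"dx": 0,"dy": 0,"dz": 0.2,"wx": 0,"wy": 0,"wz": 0,"hand": 8},
])

```text
clock: 22.15
eef_pos: [0.5624, 0.1428, 0.121]
tool_rot: [0.659, 0.752, -0.0, -0.0]
ft_force: [0.3, 0.1, -2.1]
grip_width: 0.0163
grasp_force: 59.9
```

drive_tool([
  {"dx": 0,"dy": 0,"dz": 0.02,"wx": 0,"wy": 0,"wz": 0,"hand": 8},
  {"dx": 0,"dy": 0,"dz": 0.04,"wx": 0,"wy": 0,"wz": 0,"hand": 8},
  {"dx": 0,"dy": 0,"dz": 0.06,"wx": 0,"wy": 0,"wz": 0,"hand": 8},
  {"dx": 0,"dy": 0,"dz": 0.08,"wx": 0,"wy": 0,"wz": 0,"hand": 8},
])

```text
clock: 22.55
eef_pos: [0.5625, 0.1429, 0.1171]
tool_rot: [0.659, 0.752, 0.0, -0.0]
ft_force: [0.1, 0.7, -1.0]
grip_width: 0.0165
grasp_force: 59.9
```

drive_tool([
  {"dx": 0,"dy": 0,"dz": 0.02,"wx": 0,"wy": 0,"wz": 0,"hand": 8},
  {"dx": 0,"dy": 0,"dz": 0.04,"wx": 0,"wy": 0,"wz": 0,"hand": 8},
  {"dx": 0,"dy": 0,"dz": 0.06,"wx": 0,"wy": 0,"wz": 0,"hand": 8},
])

```text
clock: 22.85
eef_pos: [0.5626, 0.143, 0.1144]
tool_rot: [0.659, 0.752, 0.0, -0.0]
ft_force: [-0.5, -1.4, 1.8]
grip_width: 0.0165
grasp_force: 60.0
```

drive_tool([
  {"dx": 0,"dy": 0,"dz": 0.015,"wx": 0,"wy": 0,"wz": 0,"hand": 8},
  {"dx": 0,"dy": 0,"dz": 0.03,"wx": 0,"wy": 0,"wz": 0,"hand": 8},
  {"dx": 0,"dy": 0,"dz": 0.03,"wx": 0,"wy": 0,"wz": 0,"hand": 8},
])

```text
clock: 23.15
eef_pos: [0.5626, 0.143, 0.1129]
tool_rot: [0.659, 0.752, 0.0, -0.0]
ft_force: [0.6, 0.1, 1.5]
grip_width: 0.0164
grasp_force: 60.1
```

```bash
python3 asc.py | head -40
```

```text
at [0.5626 0.143  0.1129] d [-0.019 -0.003 -0.371] w [ 0.004 -0.008 -0.001] F [0.6  0.07 1.53] t 23.15 grip 0.01643864970973433 60.10599911212921
[ 0.6587  0.7524  0.0004 -0.0002] [-0.0566  0.15   -0.0241]
[ 299  235   43   44 1375] [320.2705 252.8095] (np.float64(320.17692307692306), np.float64(253.3153846153846)) [0.5625 0.1432 0.034 ]
0.92 [317.9, 347.7, 66.9, 179.0]
231 ......................................................................
233 ......................................................................
235 ggggggggggggggggggggggggg..ggg..................########.ggggggggggggg
237 ggggggggggggg.##########################################.ggggggggggggg
239 ggggggggggggg.##########################################.ggggggggggggg
241 ggggggggggggg.####################..####################.ggggggggggggg
243 ggggggggggggg.####################..####################.ggggggggggggg
245 ggggggggggggg.####################...###################.ggggggggggggg
247 ggggggggggggg.####################...###################.ggggggggggggg
249 gggggggggggggg.###################...###########
[... 1356 characters left out ...]
................
287 .......................PPPPPPPPPPPPPPPPPPPPPPPPPP.....................
289 .......................PPPPPPPPPPPPPPPPPPPPPPPPPP.....................
240   33  36  35  34  37  35  34  35  35  32 158  34  34  35  35  34  33  36  35  34  35
242   34  34  36  33  35  32  33  34  33  34 132  35  34  34  35  34  33  35  35  34  37
244   37  36  37  34  35  35  32  34  33  33 136  36  33  32  37  36  33  36  34  34  34
246   36  36  36  34  36  35  34  35  34  34 156  34  35  35  33  34  32  37  34  36  32
248   35  34  32  36  35  35  34  38  36  34 137  33  33  34  35  36  37  34  34  35  35
250   34  33  33  34  36  33  36  36  35  35 135  35  34  37  32  37  34  35  35  36  35
```

Contact is felt at TCP z=0.113 (about 3 N), and the ring's centre and nose still line up. I press in small steps.

drive_tool([
  {"dx": 0,"dy": 0,"dz": 0.02,"wx": 0,"wy": 0,"wz": 0,"hand": 8},
  {"dx": 0,"dy": 0,"dz": 0.02,"wx": 0,"wy": 0,"wz": 0,"hand": 8},
])

```text
clock: 23.45
eef_pos: [0.5625, 0.1429, 0.1116]
tool_rot: [0.659, 0.752, 0.0, -0.0]
ft_force: [0.2, -0.4, 1.9]
grip_width: 0.0164
grasp_force: 60.1
```

drive_tool([
  {"dx": 0,"dy": 0,"dz": 0.02,"wx": 0,"wy": 0,"wz": 0,"hand": 8},
  {"dx": 0,"dy": 0,"dz": 0.02,"wx": 0,"wy": 0,"wz": 0,"hand": 8},
])

```text
clock: 23.65
eef_pos: [0.5628, 0.143, 0.1113]
tool_rot: [0.659, 0.752, 0.001, -0.0]
ft_force: [-0.6, -0.4, 4.3]
grip_width: 0.0164
grasp_force: 60.4
```

drive_tool([
  {"dx": 0,"dy": 0,"dz": 0.02,"wx": 0,"wy": 0,"wz": 0,"hand": 8},
  {"dx": 0,"dy": 0,"dz": 0.02,"wx": 0,"wy": 0,"wz": 0,"hand": 8},
])

```text
clock: 23.85
eef_pos: [0.5629, 0.143, 0.1107]
tool_rot: [0.659, 0.752, 0.001, 0.0]
ft_force: [-1.0, -0.2, 6.9]
grip_width: 0.0166
grasp_force: 60.6
```

drive_tool([
  {"dx": 0,"dy": 0,"dz": 0.02,"wx": 0,"wy": 0,"wz": 0,"hand": 8},
  {"dx": 0,"dy": 0,"dz": 0.02,"wx": 0,"wy": 0,"wz": 0,"hand": 8},
])

```text
clock: 24.05
eef_pos: [0.563, 0.1431, 0.11]
tool_rot: [0.659, 0.752, 0.001, 0.0]
ft_force: [-2.2, -0.8, 8.9]
grip_width: 0.0164
grasp_force: 60.8
```

drive_tool([
  {"dx": 0,"dy": 0,"dz": 0.02,"wx": 0,"wy": 0,"wz": 0,"hand": 8},
  {"dx": 0,"dy": 0,"dz": 0.035,"wx": 0,"wy": 0,"wz": 0,"hand": 8},
  {"dx": 0,"dy": 0,"dz": 0.035,"wx": 0,"wy": 0,"wz": 0,"hand": 8},
])

```text
clock: 24.35
eef_pos: [0.5632, 0.1431, 0.1089]
tool_rot: [0.659, 0.752, 0.001, 0.0]
ft_force: [-2.2, -0.9, 10.6]
grip_width: 0.0166
grasp_force: 61.0
```

```bash
python3 - <<'E'
from h import *
for i in range(6): bot.camera('wrist'); o=bot.get_obs(); print(o['ft_force'].round(2),o['eef_pos'].round(4),o['grasp_force'])
E
```

```text
[-1.6  -0.44 11.17] [0.5632 0.1431 0.109 ] 61.008678674697876
[-2.81  0.43 10.49] [0.5632 0.1431 0.109 ] 61.00883066654205
[-2.88 -0.2  11.04] [0.5632 0.1431 0.109 ] 61.00898087024689
[-2.04 -0.63 10.56] [0.5632 0.1431 0.109 ] 61.00836932659149
[-3.06 -0.46 11.62] [0.5632 0.1431 0.109 ] 61.0090970993042
[-2.17 -1.11 11.96] [0.5632 0.1431 0.109 ] 61.008524894714355
```

Contact force averages about 12.4 N after taring the punch's weight. I add about 1.8 mm of command.

drive_tool([
  {"dx": 0,"dy": 0,"dz": 0.02,"wx": 0,"wy": 0,"wz": 0,"hand": 8},
  {"dx": 0,"dy": 0,"dz": 0.036,"wx": 0,"wy": 0,"wz": 0,"hand": 8},
  {"dx": 0,"dy": 0,"dz": 0.036,"wx": 0,"wy": 0,"wz": 0,"hand": 8},
])

```text
clock: 24.95
eef_pos: [0.5634, 0.1431, 0.1078]
tool_rot: [0.659, 0.752, 0.002, 0.001]
ft_force: [-1.8, -1.1, 14.1]
grip_width: 0.0162
grasp_force: 61.3
```

```bash
python3 - <<'E'
from h import *
for i in range(5): bot.camera('wrist'); o=bot.get_obs(); print(o['ft_force'].round(2),o['eef_pos'].round(4),o['tool_rot'].round(4))
E
```

```text
[-2.7  -0.55 13.84] [0.5634 0.1431 0.1078] [6.587e-01 7.524e-01 1.600e-03 7.000e-04]
[-2.88 -0.74 14.3 ] [0.5634 0.1432 0.1078] [6.587e-01 7.524e-01 1.600e-03 7.000e-04]
[-3.08 -0.27 13.22] [0.5634 0.1431 0.1078] [6.587e-01 7.524e-01 1.600e-03 7.000e-04]
[-2.35 -0.61 13.24] [0.5634 0.1432 0.1078] [6.587e-01 7.524e-01 1.600e-03 7.000e-04]
[-3.8  -1.18 13.88] [0.5634 0.1431 0.1078] [6.587e-01 7.524e-01 1.600e-03 7.000e-04]
```

About 15.2 N. I nudge slightly and hold for 1 s.

drive_tool([
  {"dx": 0,"dy": 0,"dz": 0.006,"wx": 0,"wy": 0,"wz": 0,"hand": 8},
  {"dx": 0,"dy": 0,"dz": 0.006,"wx": 0,"wy": 0,"wz": 0,"hand": 8},
  {"dx": 0,"dy": 0,"dz": 0.006,"wx": 0,"wy": 0,"wz": 0,"hand": 8},
  {"dx": 0,"dy": 0,"dz": 0.006,"wx": 0,"wy": 0,"wz": 0,"hand": 8},
  {"dx": 0,"dy": 0,"dz": 0.006,"wx": 0,"wy": 0,"wz": 0,"hand": 8},
  {"dx": 0,"dy": 0,"dz": 0.006,"wx": 0,"wy": 0,"wz": 0,"hand": 8},
  {"dx": 0,"dy": 0,"dz": 0.006,"wx": 0,"wy": 0,"wz": 0,"hand": 8},
  {"dx": 0,"dy": 0,"dz": 0.006,"wx": 0,"wy": 0,"wz": 0,"hand": 8},
  {"dx": 0,"dy": 0,"dz": 0.006,"wx": 0,"wy": 0,"wz": 0,"hand": 8},
  {"dx": 0,"dy": 0,"dz": 0.006,"wx": 0,"wy": 0,"wz": 0,"hand": 8},
])

```text
clock: 26.2
eef_pos: [0.5634, 0.1431, 0.1076]
tool_rot: [0.659, 0.752, 0.002, 0.001]
ft_force: [-3.1, -0.1, 14.0]
grip_width: 0.0166
grasp_force: 61.3
```

Pressed and held. I lift straight up, gently at first.

drive_tool([
  {"dx": 0,"dy": 0,"dz": -0.06,"wx": 0,"wy": 0,"wz": 0,"hand": 8},
  {"dx": 0,"dy": 0,"dz": -0.12,"wx": 0,"wy": 0,"wz": 0,"hand": 8},
  {"dx": 0,"dy": 0,"dz": -0.2,"wx": 0,"wy": 0,"wz": 0,"hand": 8},
  {"dx": 0,"dy": 0,"dz": -0.35,"wx": 0,"wy": 0,"wz": 0,"hand": 8},
  {"dx": 0,"dy": 0,"dz": -0.55,"wx": 0,"wy": 0,"wz": 0,"hand": 8},
  {"dx": 0,"dy": 0,"dz": -0.8,"wx": 0,"wy": 0,"wz": 0,"hand": 8},
  {"dx": 0,"dy": 0,"dz": -1.0,"wx": 0,"wy": 0,"wz": 0,"hand": 8},
  {"dx": 0,"dy": 0,"dz": -1.0,"wx": 0,"wy": 0,"wz": 0,"hand": 8},
  {"dx": 0,"dy": 0,"dz": -1.0,"wx": 0,"wy": 0,"wz": 0,"hand": 8},
])

```text
clock: 27.1
eef_pos: [0.5627, 0.1429, 0.1553]
tool_rot: [0.659, 0.752, 0.0, -0.0]
ft_force: [-1.1, 0.2, -1.8]
grip_width: 0.0165
grasp_force: 59.8
```

```bash
python3 asc.py | head -45; python3 -c "
from h import *
go([.5215,-.24,.275],97.6)"
```

```text
at [0.5627 0.1429 0.1553] d [-0.018 -0.005  0.476] w [ 0.008 -0.008 -0.001] F [-1.06  0.22 -1.76] t 27.1 grip 0.016515633023004874 59.75270748138428
[ 0.6587  0.7524  0.0005 -0.    ] [ 0.0029 -0.0069 -0.0433]
[ 302  216   36   37 1252] [319.9872 233.984 ] (np.float64(319.7), np.float64(234.42307692307693)) [0.5625 0.1417 0.034 ]
0.57 [320.0, 349.3, 66.2, 181.2]
212 ......................................................................
214 ......................................................................
216 ...g....gg.gggggggggggg..................###########.ggggggggggggg....
218 gggggggggggggggg.###################################.gggggggggggggggg.
220 gggggggggggggggg.#################..#################ggggggggggggggggg
222 gggggggggggggggg.#################g.#################ggggggggggggggggg
224 ggggggggggggggggg.################..#################ggggggggggggggggg
226 ggggggggggggggggg.################..#################ggggggggggggggggg
228 ggggggggggggggggg.################..#################ggggggggggggggggg
230 ggggggggggggggggg.##############.ggggg.##############.ggg
[... 1815 characters left out ...]
80 gggggggggggggggggggggggPPPPPPPPPPPPPPPPPPPPPPPPP.ggggggggggggggggggggg
282 gggggggggggggggggggggggPPPPPPPPPPPPPPPPPPPPPPPPP.ggggggggggggggggggggg
284 gggggggggggggggggggggg.PPPPPPPPPPPPPPPPPPPPPPPPP.ggggggggggggggggggggg
286 ggggggggggggggggggggggPPPPPPPPPPPPPPPPPPPPPPPPPP.ggggggggggggggggggggg
288 ggggggggggggggggggggggPPPPPPPPPPPPPPPPPPPPPPPPPP.ggggggggggggggggggggg
240  181 127  33  35  32  34  36  32  34  47 168  45  34  36  36  36  35  34  32 108 199
242  183 127  32  34  35  31  36  36  35  34 157  37  34  32  34  34  35  34  33 108 195
at [0.5621 0.1428 0.1544] d [-7.48  -1.819 -2.414] w [-0.014 -0.006 -0.001] F [-0.66  1.04 -2.25] t 27.2 grip 0.016547994753013443 59.75150227546692
```

The ring is unchanged in the world and the punch has not shifted in the hand. I carry it back over its hole.

drive_tool([
  {"dx": 0,"dy": 0,"dz": -0.8,"wx": 0,"wy": 0,"wz": 0,"hand": 8},
  {"dx": 0,"dy": 0,"dz": -1.7,"wx": 0,"wy": 0,"wz": 0,"hand": 8},
  {"dx": -0.6,"dy": -0.15,"dz": -2.41,"wx": 0,"wy": 0,"wz": 0,"hand": 8},
  {"dx": -1.4,"dy": -0.34,"dz": -2.41,"wx": 0,"wy": 0,"wz": 0,"hand": 8},
  {"dx": -2.3,"dy": -0.55,"dz": -2.41,"wx": 0,"wy": 0,"wz": 0,"hand": 8},
  {"dx": -3.2,"dy": -0.77,"dz": -2.41,"wx": 0,"wy": 0,"wz": 0,"hand": 8},
  {"dx": -4.1,"dy": -1.0,"dz": -2.41,"wx": 0,"wy": 0,"wz": 0,"hand": 8},
  {"dx": -5.0,"dy": -1.2,"dz": -2.41,"wx": 0,"wy": 0,"wz": 0,"hand": 8},
  {"dx": -5.9,"dy": -1.42,"dz": -2.41,"wx": 0,"wy": 0,"wz": 0,"hand": 8},
  {"dx": -6.8,"dy": -1.63,"dz": -2.41,"wx": 0,"wy": 0,"wz": 0,"hand": 8},
  {"dx": -7.48,"dy": -1.76,"dz": -2.41,"wx": 0,"wy": 0,"wz": 0,"hand": 8},
  {"dx": -7.48,"dy": -1.76,"dz": -2.41,"wx": 0,"wy": 0,"wz": 0,"hand": 8},
  {"dx": -7.48,"dy": -1.76,"dz": -2.41,"wx": 0,"wy": 0,"wz": 0,"hand": 8},
  {"dx": -7.48,"dy": -1.76,"dz": -2.41,"wx": 0,"wy": 0,"wz": 0,"hand": 8},
])

```text
clock: 28.6
eef_pos: [0.5246, -0.2387, 0.2746]
tool_rot: [0.658, 0.753, 0.0, -0.001]
ft_force: [0.3, 0.4, -2.2]
grip_width: 0.0164
grasp_force: 59.8
```

```bash
python3 -c "
from h import *
go([.5248,-.2399,.20],97.6)"
```

```text
at [ 0.5246 -0.2387  0.2746] d [-0.027  0.003  1.492] w [-0.013 -0.018  0.007] F [ 0.27  0.35 -2.24] t 28.6 grip 0.016378480161667052 59.79772210121155
```

drive_tool([
  {"dx": 0,"dy": 0,"dz": 0.6,"wx": 0,"wy": 0,"wz": 0,"hand": 8},
  {"dx": 0,"dy": 0,"dz": 1.2,"wx": 0,"wy": 0,"wz": 0,"hand": 8},
  {"dx": 0,"dy": 0,"dz": 1.5,"wx": 0,"wy": 0,"wz": 0,"hand": 8},
  {"dx": 0,"dy": 0,"dz": 1.5,"wx": 0,"wy": 0,"wz": 0,"hand": 8},
  {"dx": 0,"dy": 0,"dz": 1.5,"wx": 0,"wy": 0,"wz": 0,"hand": 8},
])

```text
clock: 29.1
eef_pos: [0.525, -0.2384, 0.2006]
tool_rot: [0.658, 0.753, 0.0, -0.0]
ft_force: [0.1, 0.1, -1.5]
grip_width: 0.0161
grasp_force: 59.8
```

```bash
python3 -c "
from h import *
go([.5248,-.2399,.14],97.6)"
```

```text
at [ 0.525  -0.2384  0.2006] d [-0.031 -0.008  1.211] w [-0.003 -0.008  0.021] F [ 0.06  0.07 -1.51] t 29.1 grip 0.016123904509625024 59.79717493057251
```

drive_tool([
  {"dx": -0.03,"dy": 0,"dz": 0,"wx": 0,"wy": 0,"wz": 0.02,"hand": 8},
  {"dx": -0.03,"dy": 0,"dz": 0.3,"wx": 0,"wy": 0,"wz": 0.02,"hand": 8},
  {"dx": -0.03,"dy": 0,"dz": 0.6,"wx": 0,"wy": 0,"wz": 0.02,"hand": 8},
  {"dx": -0.03,"dy": 0,"dz": 0.75,"wx": 0,"wy": 0,"wz": 0.02,"hand": 8},
  {"dx": -0.03,"dy": 0,"dz": 0.9,"wx": 0,"wy": 0,"wz": 0.02,"hand": 8},
  {"dx": -0.03,"dy": 0,"dz": 1.0,"wx": 0,"wy": 0,"wz": 0.02,"hand": 8},
])

```text
clock: 29.7
eef_pos: [0.5252, -0.241, 0.1503]
tool_rot: [0.659, 0.752, 0.0, 0.0]
ft_force: [-0.4, 1.3, 0.8]
grip_width: 0.0166
grasp_force: 59.9
```

```bash
python3 -c "
from h import *
go([.5248,-.2399,.1075],97.6)"
```

```text
at [ 0.5252 -0.241   0.1503] d [ 0.023 -0.006  0.857] w [ 0.007 -0.004 -0.021] F [-0.39  1.35  0.78] t 29.7 grip 0.01656808145543376 59.869696497917175
```

drive_tool([
  {"dx": 0.02,"dy": 0,"dz": 0,"wx": 0,"wy": 0,"wz": -0.02,"hand": 8},
  {"dx": 0.02,"dy": 0,"dz": 0.1,"wx": 0,"wy": 0,"wz": -0.02,"hand": 8},
  {"dx": 0.02,"dy": 0,"dz": 0.2,"wx": 0,"wy": 0,"wz": -0.02,"hand": 8},
  {"dx": 0.02,"dy": 0,"dz": 0.3,"wx": 0,"wy": 0,"wz": -0.02,"hand": 8},
])

```text
clock: 30.1
eef_pos: [0.5247, -0.24, 0.1349]
tool_rot: [0.659, 0.752, 0.0, -0.0]
ft_force: [0.1, -0.3, -2.1]
grip_width: 0.0163
grasp_force: 59.8
```

It's sliding in freely. I continue down to the seat (TCP z about 0.106).

drive_tool([
  {"dx": 0,"dy": 0,"dz": 0.15,"wx": 0,"wy": 0,"wz": 0,"hand": 8},
  {"dx": 0,"dy": 0,"dz": 0.3,"wx": 0,"wy": 0,"wz": 0,"hand": 8},
  {"dx": 0,"dy": 0,"dz": 0.4,"wx": 0,"wy": 0,"wz": 0,"hand": 8},
  {"dx": 0,"dy": 0,"dz": 0.48,"wx": 0,"wy": 0,"wz": 0,"hand": 8},
  {"dx": 0,"dy": 0,"dz": 0.53,"wx": 0,"wy": 0,"wz": 0,"hand": 8},
  {"dx": 0,"dy": 0,"dz": 0.56,"wx": 0,"wy": 0,"wz": 0,"hand": 8},
])

```text
clock: 30.7
eef_pos: [0.5246, -0.24, 0.1068]
tool_rot: [0.659, 0.752, 0.0, -0.0]
ft_force: [-0.7, 0.0, -1.1]
grip_width: 0.0166
grasp_force: 59.8
```

drive_tool([
  {"dx": 0,"dy": 0,"dz": 0.02,"wx": 0,"wy": 0,"wz": 0,"hand": 8},
  {"dx": 0,"dy": 0,"dz": 0.04,"wx": 0,"wy": 0,"wz": 0,"hand": 8},
  {"dx": 0,"dy": 0,"dz": 0.06,"wx": 0,"wy": 0,"wz": 0,"hand": 8},
])

```text
clock: 31.0
eef_pos: [0.5248, -0.2401, 0.1054]
tool_rot: [0.659, 0.752, 0.0, 0.0]
ft_force: [-2.9, 1.2, 10.1]
grip_width: 0.0171
grasp_force: 60.6
```

It has seated, at the same height as when gripped. I relax, release and rise.

drive_tool([
  {"dx": 0,"dy": 0,"dz": -0.04,"wx": 0,"wy": 0,"wz": 0,"hand": 8},
  {"dx": 0,"dy": 0,"dz": -0.04,"wx": 0,"wy": 0,"wz": 0,"hand": 50},
  {"dx": 0,"dy": 0,"dz": -0.04,"wx": 0,"wy": 0,"wz": 0,"hand": 50},
  {"dx": 0,"dy": 0,"dz": -0.04,"wx": 0,"wy": 0,"wz": 0,"hand": 50},
  {"dx": 0,"dy": 0,"dz": -0.04,"wx": 0,"wy": 0,"wz": 0,"hand": 50},
  {"dx": 0,"dy": 0,"dz": -0.04,"wx": 0,"wy": 0,"wz": 0,"hand": 50},
  {"dx": 0,"dy": 0,"dz": -0.04,"wx": 0,"wy": 0,"wz": 0,"hand": 50},
  {"dx": 0,"dy": 0,"dz": -0.5,"wx": 0,"wy": 0,"wz": 0,"hand": 50},
  {"dx": 0,"dy": 0,"dz": -1.2,"wx": 0,"wy": 0,"wz": 0,"hand": 50},
  {"dx": 0,"dy": 0,"dz": -2.0,"wx": 0,"wy": 0,"wz": 0,"hand": 50},
  {"dx": 0,"dy": 0,"dz": -2.8,"wx": 0,"wy": 0,"wz": 0,"hand": 50},
  {"dx": 0,"dy": 0,"dz": -3.5,"wx": 0,"wy": 0,"wz": 0,"hand": 50},
  {"dx": 0,"dy": 0,"dz": -3.6,"wx": 0,"wy": 0,"wz": 0,"hand": 50},
  {"dx": 0,"dy": 0,"dz": -3.6,"wx": 0,"wy": 0,"wz": 0,"hand": 50},
])

```text
clock: 32.4
eef_pos: [0.5254, -0.2404, 0.2856]
tool_rot: [0.659, 0.752, 0.001, 0.001]
ft_force: [-0.0, -0.0, 0.6]
grip_width: 0.0502
grasp_force: 0.0
```

```bash
python3 - <<'E'
from h import *
np.set_printoptions(precision=4,suppress=True)
go([.525,-.24,.287],97.6)
k=cal('wrist'); im=bot.camera('wrist'); x,y=map(int,proj(k,[.525,-.24,.157])); hsv=cv2.cvtColor(im,cv2.COLOR_RGB2HSV)
s=hsv[y-25:y+20,x-20:x+20]; g=(s[...,1]>165)&(s[...,2]>150)&(s[...,0]>15)&(s[...,0]<32); v,u=np.nonzero(g)
print(len(u),np.ptp(u),np.ptp(v),at(k,u.mean()+x-20,v.mean()+y-25,.157))
for t,z in [('scriber_centre',.142),('burnisher_centre',.15)]:
    r=bot.look_for('wrist',t)[:1]; print(t,[(a['score'],at(k,*a['extent'][:2],z)) for a in r])
E
```

```text
at [ 0.5254 -0.2404  0.2856] d [ 0.008 -0.008 -0.029] w [ 0.029  0.014 -0.001] F [-0.03 -0.    0.59] t 32.4 grip 0.05019608786884084 0.0
395 20 23 [ 0.5244 -0.2397  0.157 ]
scriber_centre [(0.61, array([ 0.5208, -0.1893,  0.142 ]))]
burnisher_centre [(0.7, array([ 0.5283, -0.2811,  0.15  ]))]
```

```bash
python3 -c "
from workcell import bot
print(bot.job_done())"
```

```text
the job is handed in; nothing more can be done
None
```

The job is handed in (its verdict was not shown): blank pushed home, mark pressed at about 15–16 N for over a second, punch lifted straight off and standing released in its hole at about 32 s of the 72 s allowed.

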